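# Load overflow caps for UV curing

### The job

Set up a curing batch. First lay every white rectangular overflow cap in the tray, each squarely on an outlined place of its own, hollow side down and with its blue tab over the blue patch; then turn the timer's knob until the pointer stands at the red mark; only then raise the lamp panel to 60 degrees, where the scale has its long red tick, and leave it there. Leave the jar, the can and the other fittings as they stand.

Things in the scene. Friction and masses are not known exactly. Their poses are not given: they have to be found in the camera images.
- cap_a: white overflow cap (may be absent): hollow shell 64 (x) x 44 (y) x 40 high (z), walls 4, 80 g, open below; blue tab 24 x 16 x 6 sticks out of the +y face, its middle at y 30, z 8. Origin: centre of the open rim plane (shell's middle 20 along +z). Roof up = z up. At the start some stand roof up, others lie on the flat -y side, tab up
- cap_b: white overflow cap (may be absent): hollow shell 64 (x) x 44 (y) x 40 high (z), walls 4, 80 g, open below; blue tab 24 x 16 x 6 sticks out of the +y face, its middle at y 30, z 8. Origin: centre of the open rim plane (shell's middle 20 along +z). Roof up = z up. At the start some stand roof up, others lie on the flat -y side, tab up
- cap_c: white overflow cap (may be absent): hollow shell 64 (x) x 44 (y) x 40 high (z), walls 4, 80 g, open below; blue tab 24 x 16 x 6 sticks out of the +y face, its middle at y 30, z 8. Origin: centre of the open rim plane (shell's middle 20 along +z). Roof up = z up. At the start some stand roof up, others lie on the flat -y side, tab up
- cap_d: white overflow cap (may be absent): hollow shell 64 (x) x 44 (y) x 40 high (z), walls 4, 80 g, open below; blue tab 24 x 16 x 6 sticks out of the +y face, its middle at y 30, z 8. Origin: centre of the open rim plane (shell's middle 20 along +z). Roof up = z up. At the start some stand roof up, others lie on the flat -y side, tab up
- cap_e: white overflow cap (may be absent): hollow shell 64 (x) x 44 (y) x 40 high (z), walls 4, 80 g, open below; blue tab 24 x 16 x 6 sticks out of the +y face, its middle at y 30, z 8. Origin: centre of the open rim plane (shell's middle 20 along +z). Roof up = z up. At the start some stand roof up, others lie on the flat -y side, tab up
- tray: fixed flat aluminium tray 190 (x, towards the lamp) x 250 (y), floor top 6 above the table, rim 12 above the table; origin centre of underside. It has four cap-sized outlined places, each with a blue patch on the +x (lamp) side
- lamp_base: fixed grey lamp base 150 (x) x 240 (y) x 48 high, origin centre of underside; it stands beyond the tray, hinge at its +x edge; a round white angle scale on its -y end has a tick every 10 degrees and a long red one at 60 degrees
- lamp (a joint): angle of the black lamp panel (rad): 0 flat on its base, grows as the front edge is raised; 60 degrees is 1.047. Stiff hinge (about 0.75 N m) that stays where it is left; stops at 1.8
- lamp_hinge (a point): middle of the lamp panel's hinge line, 50 above the table; the hinge runs along the lamp base's y
- lamp_bar (a point): middle of the lamp panel's round handle bar, 12 thick, 100 free length along the lamp base's y, 45 in front of the panel's edge; 195 from the hinge in the panel's plane and 8 above that plane (58 above the table when the panel is flat)
- timer: fixed blue timer box 110 (x) x 160 (y) x 40 high, origin centre of underside; knob and pointer scale on top
- knob (a joint): turn of the timer's knob (rad), grows clockwise seen from above, 0 to 4.2; about 0.04 N m. The knob drives the pointer: 25 mm along the box's +y per rad
- knob_grip (a point): on the knob's axis, 66 above the table, where to grip. The knob's bar is 46 long, 14 thick, from 50 to 76 above the table; at 0 the bar lies along the box's x, and it turns with the knob
- pointer_tip (a point): end of the flat black pointer that slides along y on the white scale of the timer box
- mark_line (a point): the red mark beside the scale (axes as the timer box); its y is where the pointer must stand; the mark's place varies
- jar: bystander: clear glass jar with steel twist cap, 70 across, 80 high, origin centre of underside
- union: bystander: grey PVC union standing on end, 60 across, 54 high, origin centre of underside
- primer: bystander: can 66 across, 110 high, origin centre of underside
- plug: bystander: white round overflow plug 68 across, 34 high, origin centre of underside
- place0 (a point): centre of an outlined place in the tray (for the 64 x 44 shell of a cap, its long side along the tray's y), on the tray floor (6 above the table); the middle of its blue patch, where the tab goes, lies 30 further along the tray's +x
- place1 (a point): centre of an outlined place in the tray (for the 64 x 44 shell of a cap, its long side along the tray's y), on the tray floor (6 above the table); the middle of its blue patch, where the tab goes, lies 30 further along the tray's +x
- place2 (a point): centre of an outlined place in the tray (for the 64 x 44 shell of a cap, its long side along the tray's y), on the tray floor (6 above the table); the middle of its blue patch, where the tab goes, lies 30 further along the tray's +x
- place3 (a point): centre of an outlined place in the tray (for the 64 x 44 shell of a cap, its long side along the tray's y), on the tray floor (6 above the table); the middle of its blue patch, where the tab goes, lies 30 further along the tray's +x
Things that resemble listed ones, but are neither listed nor needed, are in the scene too. Leave any purple look-alike of the cap_d alone. What is shaped like the cap_a but turquoise is not meant.

How it is judged:
By the outcome, as a careful person would: the job done as asked, in the order asked, and still so for the second after the job is handed in, with the robot touching nothing.
Of cap_a, cap_b, cap_c, cap_d, cap_e only 3 to 4 are there at a start; the rules pass over those that are not, and their reading is None.
At some moment in a run one of cap_a, cap_b, cap_c, cap_d, cap_e may be knocked a few centimetres aside while the robot is not near it.
Once in a run the grip may slacken for a moment while it holds something.
It also fails if it takes over 210 s, if anything falls off the work surface, if the arm or the gripper's body presses on something with over 40 N, if the wrist force passes 120 N, or if a joint passes its speed limit or range.

### The arm

A 6-joint arm with a two-finger parallel gripper is mounted at the origin on the work surface. World frame = base frame: x ahead of the robot, y to its left, z up, the work surface at z = 0. Lengths are in m, angles in rad, forces in N, time in s.
With the tool pointing down it reaches from about 0.35 to 0.8 m from the base axis. Payload 7.3 kg.
Tool frame: the origin (TCP) lies at the very end of the fingers, on their centre line; the grasp point (between the pads) lies 19 mm behind it (arm.grasp_offset is the distance from the TCP to the grasp point, in m); z points along the fingers, y is the line along which they close (so a half turn about z gives the same grasp; the last joint's range is limited). The gripper opens to 85 mm and grips with 20 to 120 N. Pads are 22 mm wide; open, the fingers measure 114 mm over their backs; the gripper's body (76 mm by 85 mm) begins 54 mm behind the grasp point. The pads swing forward as they close: fully open they stand 13 mm farther back than shut.
Start: joints at [1.075, 0.342, 1.524, -0, 1.275, -0.146], TCP at [0.18, 0.493, 0.195] pointing down, gripper open.
Joint ranges: [-2.53, 2.53], [-0.77, 2.02], [0.04, 2.7], [-1, 4.14], [0.28, 2.66], [-3.11, 3.11]. Speed limits (rad/s): [2.57, 2.57, 3.14, 3.14, 3.14, 3.14].

### API

Orientations are given as [roll, pitch, yaw] about the fixed x, y, z axes, in that order (R = Rz(yaw) Ry(pitch) Rx(roll)).
In Python, from cell import arm, eyes gives the robot as it stands.
- The arm moves only by the tool step_arm, never from a script. Its argument "targets" is a list that holds one entry, the list of rows, each a list of 4 numbers: the shift along the world's x, y, z in cm, then the turn about the world's z in rad. In form: [[[dx, dy, dz, twist], ...]]. A call has 1 to 8 rows; each row is the pose to reach, as a shift and turn from the pose commanded when the call began; what a row does not reach only later rows make up. A row lasts 1/12 s, in which the tool goes at most 41.7 mm and 7.16 degrees, less where a joint would pass 70% of its speed; a pose out of reach is approached as far as the arm can. A call with a gripper value outside its range is refused whole. "gripper" is the opening, from 0 (shut) to 1 (fully open), set as the call begins (left out, the last holds). The fingers move at their own pace and stop on an object; "newtons" is the grip in N (left out, the last holds). Time passes only in rows, so rows that repeat a pose let the fingers close. It gives the time, the measured TCP pose, the force, the opening and the grip force at its end, in the units of the state.
- arm.state(): the state, without advancing time (a new reading comes with each control period).
- eyes.snapshot(name): name is "side" or "top"; returns a dict with "frame" (400x640x3 uint8, blue, green, red), "K" (3x3 intrinsics, pixels), "eye" and "rotation" of the camera in the world. Camera axes: x right, y down, z forward; pixel columns grow to the right and rows downward; lengths in m; the calibration is good to about 2 mm. A picture is of the moment at which its call begins. There is no depth.
- arm.close_job(): hands the job in; it is judged then, once.
The state is a dict: "time_s": time; "joint_pos": joint angles; "joint_velocities": joint speeds; "tau": joint torques, N m; "eef_pos": TCP position; "tcp_rot": TCP orientation; "contact_force": force on the tool from outside, world axes, zero at the start; "wrist_torque": the same for the moment, N m; "finger_gap": finger opening in m; "grasp_force": force on a finger pad.
Only numpy, scipy, OpenCV 4.12 (cv2) and the standard library are available. Lean on these libraries where they do the work, as an engineer would, in place of code of your own. Each camera call takes 0.05 s, during which the arm holds its last target. There are 200 camera calls.

## Working session

There is one attempt and no reset: what is moved stays moved. The work goes in short steps, Python scripts to look and compute and a tool call to move; the robot and the scene stay as the last step left them, time stands still between calls to the robot, and variables do not carry over. Pictures are saved under pics/ and viewed, at most 14 in all, crops included, and the job is handed in when it is done.

Besides the shell and the picture viewer there is one more tool, called after ">>>" by a JSON object that holds its "fn" and its "kwargs", one argument or row to a line. step_arm: Moves the arm, as the interface text tells. Its arguments: {"type":"object","properties":{"targets":{"type":"array","items":{"type":"array","items":{"type":"array","items":{"type":"number"}}}},"gripper":{"type":"number"},"newtons":{"type":"number"}},"required":["targets"]}

```bash
mkdir -p pics; ls; python3 - <<'E'
from cell import arm, eyes
import cv2
for n in ("top","side"):
    s=eyes.snapshot(n); cv2.imwrite(f"pics/{n}0.png",s["frame"]); print(n,s["K"],s["eye"],s["rotation"])
print(arm.state())
E
```

```text
pics
top [[499.49156347   0.         318.8366579 ]
 [  0.         499.49156347 195.15270632]
 [  0.           0.           1.        ]] [0.47643329 0.01837296 1.54444669] [-3.08070825 -0.01749663 -1.56380879]
side [[381.05149336   0.         316.66197334]
 [  0.         381.05149336 203.89421033]
 [  0.           0.           1.        ]] [ 0.06806809 -0.77107988  0.69431448] [-2.18219652  0.01315626 -0.55901471]
{'time_s': 0.1, 'joint_pos': array([ 1.07498396e+00,  3.42693631e-01,  1.52490007e+00,  1.31635703e-05,
        1.27539440e+00, -1.45978054e-01]), 'joint_velocities': array([-0.00163813, -0.00125644, -0.00394969, -0.00138043,  0.00049422,
       -0.0005833 ]), 'tau': array([ 2.15648470e-03, -4.34447515e+01, -2.46490324e+01, -3.84367013e-05,
        4.78907546e-03,  2.45515514e-05]), 'eef_pos': array([0.17971366, 0.49286223, 0.1939819 ]), 'tcp_rot': array([-3.14021388e+00, -2.15436076e-04,  2.79175435e+00]), 'contact_force': array([ 0.03189098,  0.03910104, -0.05010089]), 'wrist_torque': array([ 0.01676871, -0.01439792,  0.01185489]), 'grasp_force': 0.0, 'finger_gap': 0.08517086783094902}
```

View pics/top0.png

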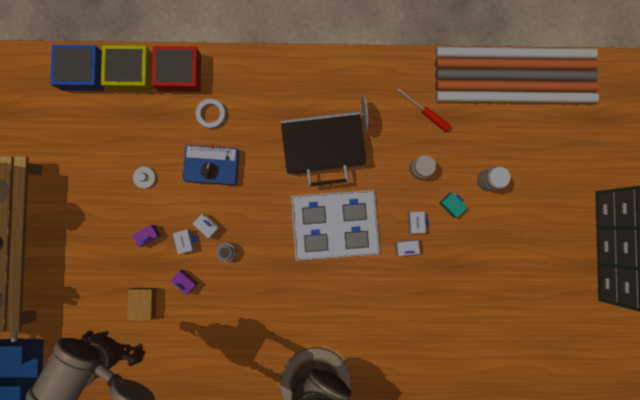

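View pics/side0.png

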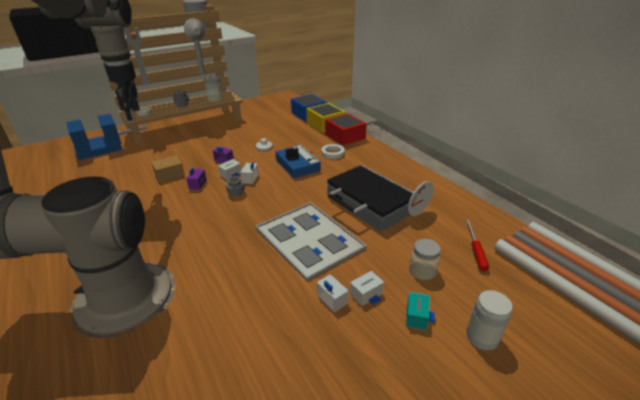

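Top view: white caps at (206,226), (184,242), (418,222) and (408,248). Possible confusions are purple look-alikes at (147,236) and (184,283), turquoise at (454,205), a round plug at (145,178), the union at (227,252) and a ring at (211,113). The tray is at (336,226), the lamp at (324,145) and the timer at (211,165). I choose the four white ones and check them in a close crop.

```bash
cat > h.py <<'E'
import numpy as np, cv2
from scipy.spatial.transform import Rotation as Ro
from cell import arm, eyes
class V:
    def __init__(s,n):
        d=eyes.snapshot(n); s.f=d["frame"]; s.K=np.array(d["K"]); s.e=np.array(d["eye"]); r=np.array(d["rotation"])
        s.R=r if r.shape==(3,3) else Ro.from_euler("xyz",r).as_matrix()
    def ray(s,px): 
        p=np.atleast_2d(np.array(px,float)); return (np.c_[p,np.ones(len(p))]@np.linalg.inv(s.K).T)@s.R.T
    def at(s,px,z):
        d=s.ray(px); return s.e+d*((z-s.e[2])/d[:,2])[:,None]
    def pr(s,X):
        c=(np.atleast_2d(X)-s.e)@s.R; c=c@s.K.T; return c[:,:2]/c[:,2:]
def tri(a,pa,b,pb):
    da,db=a.ray(pa)[0],b.ray(pb)[0]; t=np.linalg.lstsq(np.c_[da,-db],b.e-a.e,rcond=None)[0]
    P,Q=a.e+da*t[0],b.e+db*t[1]; return (P+Q)/2,np.linalg.norm(P-Q)
def crop(f,x,y,w,h,k): return cv2.resize(f[y:y+h,x:x+w],None,fx=k,fy=k,interpolation=cv2.INTER_CUBIC)
E
python3 - <<'E'
from h import *
t=V("top"); s=V("side")
print(t.R, t.pr([[0,0,0],[.5,0,0]]))
a=np.vstack([np.hstack([crop(t.f,170,205,66,50,6),crop(t.f,388,205,66,50,6)]),np.hstack([crop(s.f,210,145,66,50,6),crop(s.f,315,265,72,50,6)[:,:396]])])
cv2.imwrite("pics/c1.png",a[:600,:800])
b=np.hstack([crop(t.f,180,140,65,50,6),crop(t.f,280,185,108,80,4)[:300,:400]])
c=np.hstack([crop(s.f,270,138,65,50,6),crop(s.f,320,160,115,75,3.5)[:300,:400]])
h=min(300,c.shape[0]);cv2.imwrite("pics/c2.png",np.vstack([b[:h,:780],c[:h,:780]]))
E
```

```text
[[ 0.00698641 -0.99811531  0.06096733]
 [-0.99982253 -0.00803907 -0.01703772]
 [ 0.01749573 -0.06083748 -0.99799434]] [[314.88062602 383.25872378]
 [316.08950578 218.00084416]]Traceback (most recent call last):
  File "<stdin>", line 7, in <module>
    return _nx.concatenate(arrs, 1, dtype=dtype, casting=casting)
           ~~~~~~~~~~~~~~~^^^^^^^^^^^^^^^^^^^^^^^^^^^^^^^^^^^^^^^
ValueError: all the input array dimensions except for the concatenation axis must match exactly, but along dimension 0, the array at index 0 has size 300 and the array at index 1 has size 262
```

View pics/c1.png

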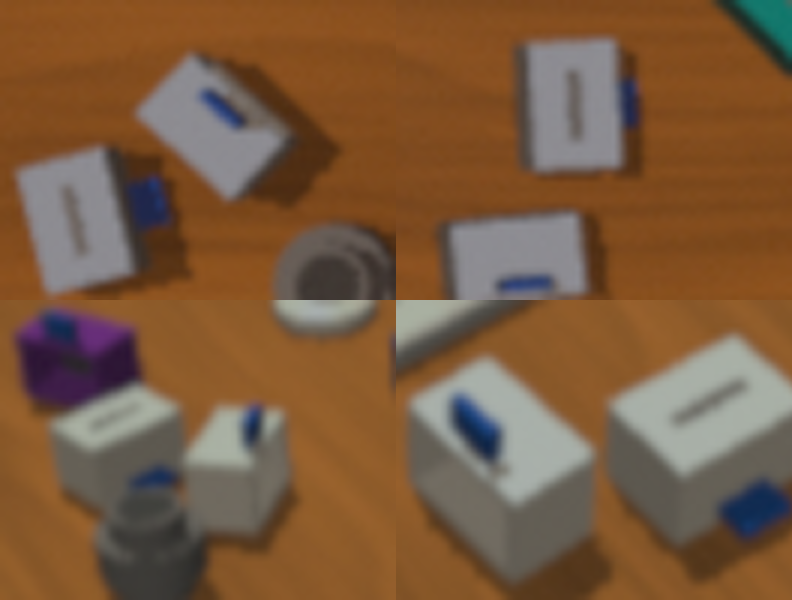

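The crop shows L1 and R1 roof up with tabs towards image right. L2 lies with its open side to the upper right, and R2 lies with its tab near the lower edge, open side towards the robot. Next: tray, timer and lamp crops, and the caps' measurement.

```bash
cat > m.py <<'E'
from h import *
def rects(v,lo,hi,box,k=6,amin=20,hsv=True):
    x,y,w,h=box; c=crop(v.f,x,y,w,h,k); c=cv2.cvtColor(c,cv2.COLOR_BGR2HSV) if hsv else c
    m=cv2.inRange(c,np.array(lo),np.array(hi)); m=cv2.morphologyEx(m,cv2.MORPH_CLOSE,np.ones((9,9)));m=cv2.morphologyEx(m,cv2.MORPH_OPEN,np.ones((9,9)))
    o=[]
    for q in cv2.findContours(m,0,1)[0]:
        a=cv2.contourArea(q)/k/k
        if a>amin:
            b=(cv2.boxPoints(cv2.minAreaRect(q))+.5)/k-.5+[x,y]; o.append((a,b.mean(0),b,m))
    return o
E
python3 - <<'E'
from m import *
np.set_printoptions(precision=4,suppress=True)
t=V("top"); s=V("side")
f=lambda v,x,y,w,h:cv2.resize(v.f[y:y+h,x:x+w],(400,300),interpolation=cv2.INTER_CUBIC)
cv2.imwrite("pics/c2.png",np.vstack([np.hstack([f(t,180,140,64,48),f(t,272,180,120,90)]),np.hstack([f(s,270,140,60,45),f(s,320,155,120,90)])]))
ht=cv2.cvtColor(t.f,cv2.COLOR_BGR2HSV); hs=cv2.cvtColor(s.f,cv2.COLOR_BGR2HSV)
for n,p,q in (("L1",(184,242),(232,165)),("L2",(203,227),(250,173)),("R1",(417,222),(368,284)),("R2",(407,247),(332,289))): print(n,ht[p[1],p[0]],hs[q[1],q[0]])
for n,z in (("t",t),("s",s)):
  for bx in ((165,205,70,55),(385,200,60,60)) if n=="t" else ((205,150,70,40),(312,265,80,50)):
    for a,c,b,_ in rects(z,(0,0,125 if n=="t" else 150),(180,70,255),bx,amin=60): print(n,a,c,b.ravel())
for a,c,b,_ in rects(t,(100,120,40),(130,255,255),(285,185,100,80),amin=8): print("patch",a,c,t.at(c,.006)[0])
for a,c,b,_ in rects(t,(0,0,60),(180,60,140),(285,185,100,80),amin=100): print("place",a,c,t.at(c,.006)[0])
E
```

```text
L1 [140   6 133] [ 46  20 170]
L2 [125  10 146] [ 25  27 125]
R1 [  7  21 107] [ 56  12 171]
R2 [120   9 146] [104  42 121]
t 300.125 [181.7745 241.4314] [172.0147 232.6422 186.25   229.0833 191.5343 250.2206 177.299  253.7794]
t 232.41666666666666 [204.361  225.6335] [191.902  223.3154 201.4383 213.3023 216.82   227.9515 207.2837 237.9646]
t 219.30555555555554 [407.7928 247.8263] [396.5802 242.4567 417.4315 239.9744 419.0055 253.1958 398.1541 255.6781]
t 283.44444444444446 [417.2915 221.7881] [409.784  211.5311 423.8805 210.9182 424.7991 232.045  410.7025 232.6579]
s 88.875 [229.0833 164.    ] [219.5431 164.7672 236.2184 157.6207 238.6236 163.2328 221.9483 170.3793]
s 264.6666666666667 [332.0832 285.6616] [316.7372 281.8261 327.3255 270.576  347.4292 289.4971 336.8408 300.7472]
s 380.9861111111111 [366.7948 281.5717] [350.3656 281.0809 375.4535 267.6009 383.2239 282.0625 358.1361 295.5426]
s 66.18055555555556 [317.6014 266.3386] [308.577  267.405  323.3838 259.3286 326.6258 265.2723 311.819  273.3487]
patch 34.72222222222222 [315.0302 231.8463] [0.4574 0.003  0.006 ]
patch 34.40277777777778 [355.5568 228.8518] [ 0.4674 -0.1216  0.006 ]
patch 33.81944444444444 [312.9882 204.1737] [0.5424 0.0099 0.006 ]
patch 33.76388888888889 [353.4126 201.1762] [ 0.5526 -0.1148  0.006 ]
place 5305.388888888889 [335.0972 224.8562] [ 0.4793 -0.0586  0.006 ]
```

View pics/c2.png

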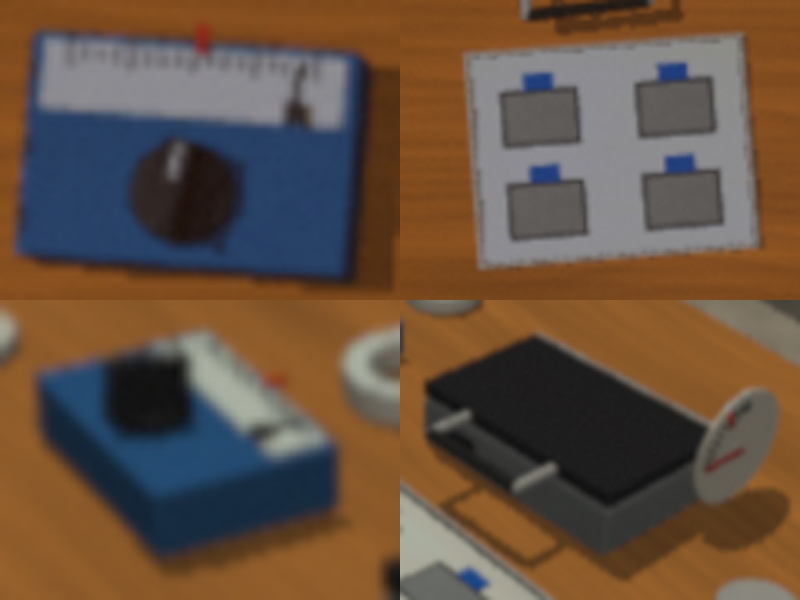

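Timer: pointer tip at about (227.5,150), red mark at (212.5,146), knob at (210,170). Tray: four grey places with blue patches towards the lamp. Lamp flat, handle bar near (324,182).

```bash
python3 - <<'E'
from m import *
np.set_printoptions(precision=4,suppress=True)
t=V("top"); s=V("side")
for n,p,q in (("R1",(417.29,221.79),(366.79,281.57)),("R2",(407.8,247.8),(332.1,285.66))): print(n,tri(t,p,s,q))
for bx,z,nm in (((165,205,70,55),0,"L"),((385,200,60,60),0,"R")):
    for a,c,b,_ in rects(t,(0,0,125),(180,70,255),bx,amin=60):
        z=.040 if a>260 else .044
        P=t.at(b,z); e=[P[1]-P[0],P[2]-P[1]]; L=[np.linalg.norm(i) for i in e]; l=e[int(np.argmax(L))]
        ang=np.degrees(np.arctan2(l[1],l[0]))
        print(nm,z,t.at(c,z)[0],"dims",np.array(L)*1e3,"long axis deg",ang, "normals",ang-90,ang+90)
# grey places: darker grey within tray
c=crop(t.f,285,185,100,80,6); g=cv2.cvtColor(c,cv2.COLOR_BGR2HSV)
m=cv2.inRange(g,(0,0,40),(180,70,128)); m=cv2.morphologyEx(m,cv2.MORPH_OPEN,np.ones((13,13)))
for q in cv2.findContours(m,0,1)[0]:
    a=cv2.contourArea(q)/36
    if 100<a<600:
        b=(cv2.boxPoints(cv2.minAreaRect(q))+.5)/6-.5+[285,185]; P=t.at(b,.006); ps=s.pr(P.mean(0))[0]
        print("place",P.mean(0),np.linalg.norm(P[1]-P[0]),np.linalg.norm(P[2]-P[1]),"side px",ps)
# side: blue patches -> heights
sp=[x[1] for x in rects(s,(100,120,40),(130,255,255),(250,200,120,80),amin=8)]
tp=[x[1] for x in rects(t,(100,120,40),(130,255,255),(285,185,100,80),amin=8)]
for p in tp:
    for q in sp:
        X,e=tri(t,p,s,q)
        if e<.006 and abs(X[2])<.03: print("patch tri",X,e)
# red mark / pointer / knob / lamp
for a,c,b,_ in rects(t,(0,150,90),(6,255,255),(195,138,40,15),amin=.5): print("mark",a,c,t.at(c,.04)[0])
for nm,px,z in (("ptr",(227.9,150.5),.041),("knob",(209.5,170.5),.076),("boxTL",(186,145.5),.04),("boxTR",(237.5,149),.04),("boxBR",(236,184),.04),("boxBL",(183,180),.04)): print(nm,t.at(px,z)[0])
E
```

```text
R1 (array([ 0.4888, -0.3042,  0.0396]), np.float64(0.003362124772020109))
R2 (array([ 0.4111, -0.2747,  0.0444]), np.float64(0.0020576131968563175))
L 0.04 [0.4266 0.4012 0.04  ] dims [43.2943 65.1028] long axis deg -164.36849294952134 normals -254.36849294952134 -74.36849294952134
L 0.044 [0.4741 0.3341 0.044 ] dims [40.9437 63.717 ] long axis deg -132.90533797448177 normals -222.90533797448177 -42.90533797448177
R 0.044 [ 0.4119 -0.2755  0.044 ] dims [62.7135 39.8416] long axis deg -83.10185302018756 normals -173.10185302018755 6.898146979812438
R 0.04 [ 0.4902 -0.3051  0.04  ] dims [42.835  63.7187] long axis deg -177.79854229656743 normals -267.79854229656746 -87.79854229656743
place [0.425  0.0005 0.006 ] 0.07712178548074229 0.056515481035505015 side px [282.4445 232.1485]
place [ 0.435  -0.1242  0.006 ] 0.07772938876788411 0.05650578253819711 side px [307.9408 256.0547]
place [0.5099 0.0077 0.006 ] 0.07731089748910776 0.057030330961820655 side px [306.7264 220.9457]
place [ 0.5201 -0.1173  0.006 ] 0.0778117422011675 0.05745474281312526 side px [333.2502 243.0647]
patch tri [0.456  0.0038 0.0067] 0.002961309281871908
patch tri [ 0.466  -0.1208  0.0065] 0.0031240306764289904
patch tri [0.5411 0.011  0.0061] 0.003247224569474605
patch tri [ 0.5512 -0.1138  0.006 ] 0.0028554040456384567
mark 2.0 [211.9167 145.6667] [0.7157 0.3172 0.04  ]
ptr [0.7013 0.2686 0.041 ]
knob [0.6362 0.3157 0.076 ]
boxTL [0.7154 0.3953 0.04  ]
boxTR [0.7063 0.2399 0.04  ]
boxBR [0.6    0.2426 0.04  ]
boxBL [0.6107 0.4018 0.04  ]
```

Poses are fixed and the heights agree between views (0.0396, 0.0444 and 0.006). First: L1, across its long ends, to the far left place.

>>> {"fn": "step_arm", "kwargs": {
  "targets": [
    [[3,-1,0,-0.12],[6,-2.5,0,-0.24],[10,-4,-1,-0.36],[14,-5.5,-2,-0.48],[18,-7,-4,-0.6],[21.5,-8,-6,-0.72],[24.7,-9.2,-8,-0.84],[24.7,-9.2,-8,-0.95]]
  ],
  "gripper": 1,
  "newtons": 40
}}

```text
time_s: 1.07
eef_pos: [0.4306, 0.3977, 0.1109]
tcp_rot: [-3.139, 0.003, 1.832]
contact_force: [-0.9, -0.4, -0.4]
finger_gap: 0.0854
grasp_force: 0.0
```

>>> {"fn": "step_arm", "kwargs": {
  "targets": [
    [[0,0,0,0],[0,0,0,0]]
  ]
}}

```text
time_s: 1.23
eef_pos: [0.4268, 0.401, 0.1143]
tcp_rot: [-3.141, 0.0, 1.844]
contact_force: [-0.7, 0.4, 0.9]
finger_gap: 0.0851
grasp_force: 0.0
```

```bash
python3 - <<'E'
from m import *
t=V("top")
for a,c,b,_ in rects(t,(0,0,125),(180,70,255),(165,205,70,55),amin=60): print(a,c,t.at(c,.04)[0])
a=np.hstack([crop(t.f,160,200,80,60,5),crop(V("side").f,195,110,80,60,5)]); cv2.imwrite("pics/c3.png",a)
s=arm.state();print(s["eef_pos"],s["tcp_rot"],s["joint_pos"])
E
```

```text
304.26388888888886 [181.79411733 241.42647314] [0.42658005 0.40108652 0.04      ]
104.125 [200.0597558  221.36642885] [0.48679481 0.34803036 0.04      ]
[0.42621123 0.40205457 0.11550904] [ 3.14057086e+00 -6.93199737e-04  1.84580582e+00] [6.25294676e-01 5.21456797e-01 1.46589401e+00 3.28728999e-04
 1.15304423e+00 3.50152348e-01]
```

View pics/c3.png

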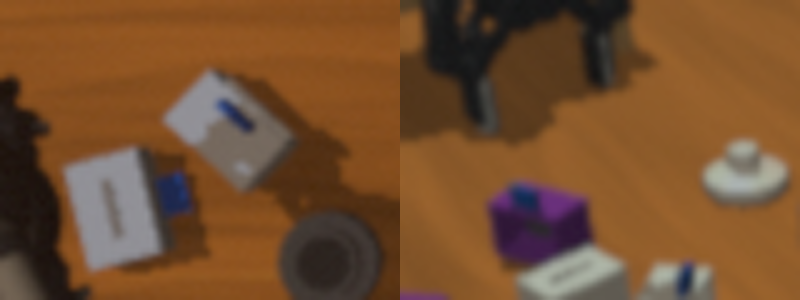

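The view shows L1 untouched at (181.8,241.4), with the gripper above and beside it by parallax. Yaw is as wanted, so I descend and grip.

>>> {"fn": "step_arm", "kwargs": {
  "targets": [
    [[0,0,-3,0],[0,0,-6,0],[0,0,-8.5,0],[0,0,-10.5,0],[0,0,-11,0],[0,0,-11,0]]
  ]
}}

```text
time_s: 1.83
eef_pos: [0.4254, 0.4016, 0.0042]
tcp_rot: [-3.14, 0.001, 1.845]
contact_force: [0.1, -0.3, -0.2]
finger_gap: 0.0854
grasp_force: 0.0
```

>>> {"fn": "step_arm", "kwargs": {
  "targets": [
    [[0,0,0,0],[0,0,0,0],[0,0,0,0],[0,0,0,0],[0,0,0,0],[0,0,0,0]]
  ],
  "gripper": 0.4
}}

```text
time_s: 2.33
eef_pos: [0.4272, 0.4013, 0.0051]
tcp_rot: [3.141, -0.0, 1.842]
contact_force: [-0.4, -0.5, 0.6]
finger_gap: 0.0343
grasp_force: 0.0
```

The gap went to 34 mm with no force, so the cap was missed. Looking.

```bash
python3 - <<'E'
from m import *
t=V("top");s=V("side");X=np.array(arm.state()["eef_pos"])
print(t.pr(X),s.pr(X))
def mk(v):
    f=v.f.copy(); p=v.pr(X)[0]; cv2.circle(f,(int(round(p[0])),int(round(p[1]))),1,(0,255,0),-1); return f
cv2.imwrite("pics/c4.png",np.hstack([crop(mk(t),150,200,80,80,5),crop(mk(s),180,110,80,80,5)]))
E
```

```text
[[184.69920502 240.92005859]] [[230.76712354 172.75160939]]
```

View pics/c4.png

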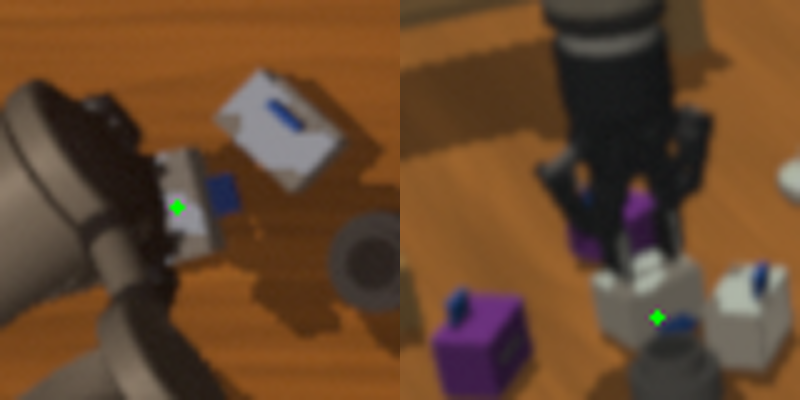

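Fingertips appear over L1's roof (side px 224–232,164). I check where the tips really are against the reported TCP.

```bash
python3 - <<'E'
from m import *
t=V("top");s=V("side")
np.set_printoptions(precision=4,suppress=True)
print(arm.state())
for z in (.1155,.1285,.14,.155): print("c3",z,s.pr([.4262,.402,z]),t.pr([.4262,.402,z]))
for z in (.005,.02,.03,.04,.05): print("c4",z,s.pr([.4272,.4013,z]),t.pr([.4272,.4013,z]))
for a,c,b,_ in rects(t,(0,0,125),(180,70,255),(165,205,70,55),amin=60): print(a,c)
E
```

```text
{'time_s': 2.5333, 'joint_pos': array([ 0.6235,  0.6566,  1.5725, -0.    ,  0.9125,  0.3527]), 'joint_velocities': array([ 0.    , -0.0005, -0.0008, -0.0004, -0.0005,  0.0007]), 'tau': array([  0.0064, -53.3202, -19.1706,   0.0001,   0.0008,  -0.0005]), 'eef_pos': array([0.4269, 0.4012, 0.0046]), 'tcp_rot': array([3.1416, 0.    , 1.8417]), 'contact_force': array([ 0.653 , -0.0674,  1.1607]), 'wrist_torque': array([-0.0205, -0.0129, -0.0031]), 'grasp_force': 0.0, 'finger_gap': 0.034531922996477685}
c3 0.1155 [[225.8509 144.7313]] [[174.6433 242.4007]]
c3 0.1285 [[225.2782 141.2639]] [[173.3913 242.556 ]]
c3 0.14 [[224.7661 138.1631]] [[172.2644 242.6958]]
c3 0.155 [[224.0902 134.0707]] [[170.7662 242.8816]]
c4 0.005 [[230.8019 172.6821]] [[184.6636 240.8604]]
c4 0.02 [[230.2028 169.0414]] [[183.4218 241.0115]]
c4 0.03 [[229.7991 166.5885]] [[182.5801 241.1139]]
c4 0.04 [[229.392  164.1148]] [[181.7272 241.2177]]
c4 0.05 [[228.9814 161.6199]] [[180.8629 241.3228]]
203.05555555555554 [204.4253 225.4927]
```

In both shots the tips sit about 35–40 mm higher than the reported TCP implies, so they closed above the roof. I open, then descend further in small steps while watching the force.

>>> {"fn": "step_arm", "kwargs": {
  "targets": [
    [[0,0,1,0],[0,0,1,0],[0,0,1,0],[0,0,1,0],[0,0,1,0],[0,0,1,0]]
  ],
  "gripper": 1
}}

```text
time_s: 3.03
eef_pos: [0.4268, 0.4012, 0.0145]
tcp_rot: [-3.141, 0.0, 1.842]
contact_force: [-0.0, -0.0, -0.5]
finger_gap: 0.0852
grasp_force: 0.0
```

>>> {"fn": "step_arm", "kwargs": {
  "targets": [
    [[0,0,-0.5,0],[0,0,-1,0],[0,0,-1.3,0],[0,0,-1.6,0],[0,0,-1.8,0],[0,0,-2,0],[0,0,-2,0]]
  ]
}}

```text
time_s: 3.62
eef_pos: [0.4267, 0.4011, -0.0059]
tcp_rot: [-3.141, 0.0, 1.842]
contact_force: [0.4, 0.1, 0.1]
finger_gap: 0.0857
grasp_force: 0.0
```

```bash
python3 - <<'E'
from m import *
t=V("top");s=V("side");X=np.array(arm.state()["eef_pos"]);print(X,arm.state()["contact_force"])
def mk(v):
    f=v.f.copy(); p=v.pr(X)[0]; cv2.circle(f,(int(round(p[0])),int(round(p[1]))),1,(0,255,0),-1); return f
cv2.imwrite("pics/c5.png",np.hstack([crop(mk(t),160,205,60,60,6),crop(mk(s),200,130,60,60,6)]))
E
```

```text
[ 0.42695715  0.40126313 -0.0053743 ] [-0.87477019  0.56901683  0.03487782]
```

View pics/c5.png

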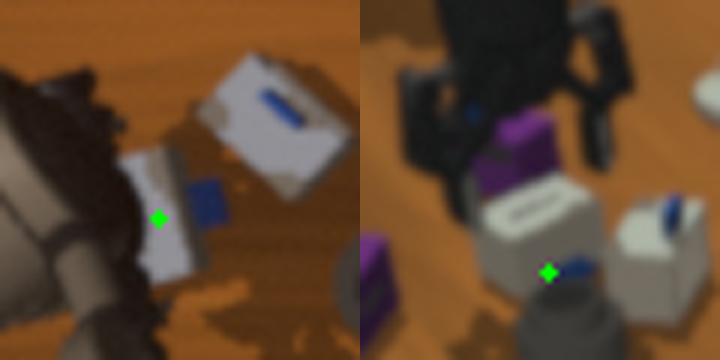

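```bash
python3 - <<'E'
from m import *
s=V("side");np.set_printoptions(precision=1,suppress=True)
for z in (0,.01,.02,.03,.04,.05): print(z,s.pr([.379,.388,z])[0],s.pr([.475,.4146,z])[0])
print(arm.grasp_offset,[a for a in dir(arm) if a[0]!='_'])
E
```

```text
0 [219.5 179.3] [241.9 168.7]
0.01 [219.  176.9] [241.6 166.3]
0.02 [218.6 174.4] [241.2 163.9]
0.03 [218.1 171.9] [240.9 161.5]
0.04 [217.6 169.4] [240.5 159.1]
0.05 [217.2 166.9] [240.2 156.6]
0.0187 ['IKError', 'close_job', 'grasp_offset', 'state']
```

Columns and rows both put the tips at z ≈ 0.04–0.05 while the TCP reads −0.005, so I keep lowering slowly.

>>> {"fn": "step_arm", "kwargs": {
  "targets": [
    [[0,0,-0.4,0],[0,0,-0.8,0],[0,0,-1.2,0],[0,0,-1.5,0],[0,0,-1.5,0]]
  ]
}}

```text
time_s: 4.18
eef_pos: [0.4264, 0.4008, -0.0214]
tcp_rot: [-3.14, 0.001, 1.842]
contact_force: [0.2, -0.3, 0.0]
finger_gap: 0.0855
grasp_force: 0.0
```

>>> {"fn": "step_arm", "kwargs": {
  "targets": [
    [[0,0,0,0],[0,0,0,0],[0,0,0,0],[0,0,0,0],[0,0,0,0]]
  ],
  "gripper": 0.5
}}

```text
time_s: 4.6
eef_pos: [0.4271, 0.4014, -0.0201]
tcp_rot: [3.141, -0.0, 1.842]
contact_force: [0.2, 0.3, 1.1]
finger_gap: 0.063
grasp_force: 44.9
```

Gripped at 63 mm, so the tool's real height is about 3 cm above its reading. Lift, carry and turn.

>>> {"fn": "step_arm", "kwargs": {
  "targets": [
    [[0,0,3,0],[0,0,6,0],[0,0,9,0],[0,-3,9,0.1],[1,-6.5,9,0.22],[2,-10,9,0.34],[3,-13.5,9,0.46],[4,-17,9,0.58]]
  ]
}}

```text
time_s: 5.27
eef_pos: [0.4662, 0.2324, 0.0697]
tcp_rot: [3.141, 0.0, 2.419]
contact_force: [-0.0, 1.2, -1.2]
finger_gap: 0.0631
grasp_force: 44.8
```

>>> {"fn": "step_arm", "kwargs": {
  "targets": [
    [[1,-3.5,0,0.12],[2,-7,0,0.24],[3,-10.5,-1,0.36],[4,-14,-2.5,0.48],[4.3,-17.5,-4,0.6],[4.3,-21,-5,0.7],[4.3,-22.35,-5,0.8],[4.3,-22.35,-5,0.8]]
  ]
}}

```text
time_s: 5.93
eef_pos: [0.5087, 0.007, 0.0187]
tcp_rot: [-3.141, -0.002, -3.069]
contact_force: [0.5, 0.7, -0.5]
finger_gap: 0.0633
grasp_force: 44.8
```

>>> {"fn": "step_arm", "kwargs": {
  "targets": [
    [[0,0,0,0],[0,0,0,0]]
  ]
}}

```text
time_s: 6.1
eef_pos: [0.5093, 0.011, 0.0198]
tcp_rot: [3.141, 0.0, -3.073]
contact_force: [0.2, -0.0, -0.7]
finger_gap: 0.0632
grasp_force: 44.8
```

```bash
python3 - <<'E'
from m import *
t=V("top");s=V("side");q=arm.state();print(q["eef_pos"],q["tcp_rot"],q["finger_gap"],q["joint_pos"])
cv2.imwrite("pics/c6.png",np.hstack([crop(t.f,280,170,100,100,4),crop(s.f,240,150,100,100,4)]))
E
```

```text
[0.50940158 0.01160718 0.01996072] [ 3.14143775e+00  6.40442403e-04 -3.07083993e+00] 0.06294897163005216 [-1.27920047e-01  5.26924469e-01  1.78378662e+00  3.76989109e-04
  8.30284331e-01 -1.76972341e+00]
```

View pics/c6.png

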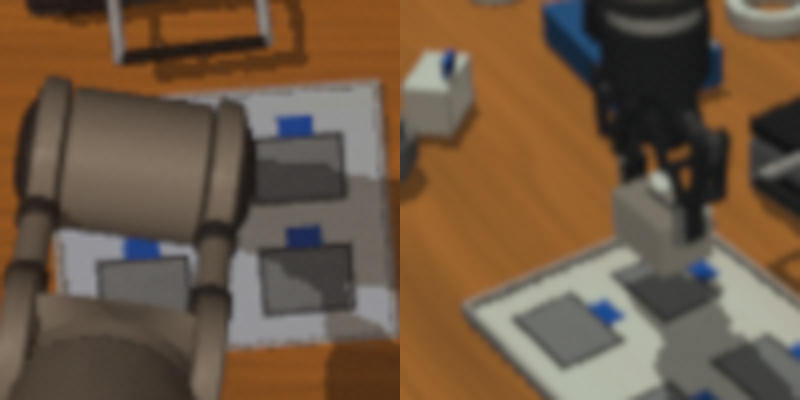

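The cap is held roof up with its tab towards the lamp, over the far left place (tray floor clear below). Lowering in two stages with a re-read.

>>> {"fn": "step_arm", "kwargs": {
  "targets": [
    [[0,0,-1,0],[0,0,-2,0],[0,0,-2.5,0],[0,0,-2.5,0],[0,0,-2.5,0],[0,0,-2.5,0]]
  ]
}}

```text
time_s: 6.7
eef_pos: [0.5093, 0.0105, -0.0055]
tcp_rot: [3.141, -0.0, -3.071]
contact_force: [0.2, -0.7, -0.9]
finger_gap: 0.0634
grasp_force: 44.8
```

>>> {"fn": "step_arm", "kwargs": {
  "targets": [
    [[0,0,0,0],[0,0,0,0],[0,0,0,0],[0,0,0,0]]
  ]
}}

```text
time_s: 7.03
eef_pos: [0.5094, 0.0104, -0.0051]
tcp_rot: [-3.142, 0.001, -3.071]
contact_force: [-0.7, -0.2, -1.8]
finger_gap: 0.0629
grasp_force: 44.8
```

>>> {"fn": "step_arm", "kwargs": {
  "targets": [
    [[0,-0.3,0,0.01],[0,-0.3,0,0.01],[0,-0.3,-0.3,0.01],[0,-0.3,-0.6,0.01],[0,-0.3,-0.8,0.01],[0,-0.3,-0.9,0.01],[0,-0.3,-0.9,0.01],[0,-0.3,-0.9,0.01]]
  ]
}}

```text
time_s: 7.7
eef_pos: [0.509, 0.0074, -0.0141]
tcp_rot: [3.142, -0.0, -3.061]
contact_force: [-3.0, -1.2, 5.1]
finger_gap: 0.0627
grasp_force: 45.5
```

>>> {"fn": "step_arm", "kwargs": {
  "targets": [
    [[0,0,0,0],[0,0,0,0],[0,0,0,0],[0,0,0,0]]
  ],
  "gripper": 1
}}

```text
time_s: 8.03
eef_pos: [0.5092, 0.0075, -0.0145]
tcp_rot: [3.141, -0.0, -3.061]
contact_force: [-1.0, -0.4, 0.8]
finger_gap: 0.0854
grasp_force: 0.0
```

>>> {"fn": "step_arm", "kwargs": {
  "targets": [
    [[0,0,3,0],[0,0,6,0],[-0.5,3,9,0],[-1,7,9,-0.1],[-1,11,9,-0.2],[-1.5,15,9,-0.3],[-2,19,9,-0.4],[-2,23,9,-0.5]]
  ]
}}

```text
time_s: 8.7
eef_pos: [0.488, 0.2392, 0.0757]
tcp_rot: [-3.141, -0.0, 2.718]
contact_force: [1.4, 1.5, 1.0]
finger_gap: 0.0854
grasp_force: 0.0
```

```bash
cat >> m.py <<'E'
def look(t,boxes=((285,185,100,80),)):
    for bx in boxes:
        for a,c,b,_ in rects(t,(0,0,125),(180,70,255),bx,amin=60):
            z=.040; P=t.at(b,z); e=[P[1]-P[0],P[2]-P[1]]; L=[np.linalg.norm(i) for i in e]; l=e[int(np.argmax(L))]
            print("z.04",np.round(t.at(c,z)[0][:2],4),"z.044",np.round(t.at(c,.044)[0][:2],4),"z.046",np.round(t.at(c,.046)[0][:2],4),np.round(np.array(L)*1e3,1),"long",round(np.degrees(np.arctan2(l[1],l[0]))%180,1),"px",np.round(c,1))
E
python3 - <<'E'
from m import *
t=V("top"); q=arm.state();print(q["eef_pos"],q["tcp_rot"])
c=crop(t.f,285,185,100,80,6); 
look(t,((165,205,70,55),(385,200,60,60)))
# cap in tray: bright region
for lo in (150,165,180):
    for a,c,b,_ in rects(t,(0,0,lo),(180,40,255),(296,200,38,30),amin=60): print(lo,a,c,t.at(c,.046)[0],b.ravel().round(1))
cv2.imwrite("pics/c7.png",np.hstack([crop(t.f,285,185,60,60,6),crop(V("side").f,280,190,60,60,6)]))
E
```

```text
[0.4883028  0.24603237 0.07594328] [ 3.13740740e+00 -3.58004878e-04  2.71080371e+00]
z.04 [0.497  0.3205] z.044 [0.497  0.3197] z.046 [0.497  0.3193] [95.8 22.1] long 106.8 px [209.3 218. ]
z.04 [ 0.4116 -0.2764] z.044 [ 0.4118 -0.2757] z.046 [ 0.4119 -0.2753] [63.6 40.1] long 96.1 px [407.9 247.9]
z.04 [ 0.5097 -0.2643] z.044 [ 0.5096 -0.2635] z.046 [ 0.5096 -0.2631] [43.2 64.2] long 2.4 px [403.8 215.2]
150 81.86111111111111 [313.77722955 211.37916303] [0.51909052 0.0076284  0.046     ] [303.7 208.8 322.5 205.6 323.9 213.9 305.1 217.1]
150 82.88888888888889 [325.66666698 205.00000016] [ 0.53851198 -0.02792907  0.046     ] [317.9 199.6 333.4 199.6 333.4 210.4 317.9 210.4]
```

View pics/c7.png

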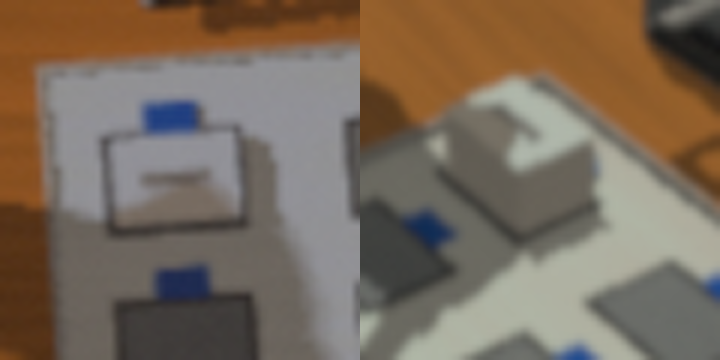

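L1 sits squarely inside its outline, tab on the patch. R1 has meanwhile been knocked to (0.5097,−0.2643), so it will be re-measured. Next I tip L2 about its rim edge by pushing its tab from the roof side with one finger, after finding the finger height by a light touch.

>>> {"fn": "step_arm", "kwargs": {
  "targets": [
    [[0,0,0,0.12],[0.3,1,0,0.24],[0.6,2,0,0.36],[0.9,3,0,0.48],[1.2,4,0,0.6],[1.4,5,0,0.72],[1.6,6,0,0.84],[1.6,6,0,0.96]]
  ]
}}

```text
time_s: 9.47
eef_pos: [0.5056, 0.2983, 0.0754]
tcp_rot: [3.141, 0.0, -2.593]
contact_force: [-0.1, 0.0, -0.4]
finger_gap: 0.0855
grasp_force: 0.0
```

>>> {"fn": "step_arm", "kwargs": {
  "targets": [
    [[0,0,0,0.12],[0,0,0,0.24],[0,0,0,0.29],[0,0,0,0.29],[0,0,0,0.29],[0,0,0,0.29]]
  ]
}}

```text
time_s: 9.97
eef_pos: [0.5053, 0.2971, 0.0755]
tcp_rot: [3.141, -0.0, -2.313]
contact_force: [-0.2, -0.7, 0.1]
finger_gap: 0.0855
grasp_force: 0.0
```

>>> {"fn": "step_arm", "kwargs": {
  "targets": [
    [[0,0.9,0,0],[0,0.9,-2,0],[0,0.9,-4,0],[0,0.9,-5.5,0],[0,0.9,-6,0],[0,0.9,-6,0]]
  ]
}}

```text
time_s: 10.47
eef_pos: [0.5043, 0.3065, 0.0143]
tcp_rot: [3.14, -0.002, -2.311]
contact_force: [0.1, -0.6, 0.3]
finger_gap: 0.0855
grasp_force: 0.0
```

>>> {"fn": "step_arm", "kwargs": {
  "targets": [
    [[0,0,-0.2,0],[0,0,-0.4,0],[0,0,-0.4,0]]
  ]
}}

```text
time_s: 10.72
eef_pos: [0.5057, 0.3067, 0.0123]
tcp_rot: [-3.141, 0.001, -2.311]
contact_force: [-0.4, -0.3, -0.5]
finger_gap: 0.0853
grasp_force: 0.0
```

```bash
python3 - <<'E'
from m import *
t=V("top"); s=V("side");q=arm.state();print(q["eef_pos"],q["contact_force"])
look(t,((165,205,70,55),))
cv2.imwrite("pics/c8.png",np.hstack([crop(t.f,175,195,60,60,6),crop(s.f,225,130,60,60,6)]))
E
```

```text
[0.50564118 0.30663099 0.01230857] [0.24324505 0.36253876 0.04482326]
z.04 [0.5187 0.4005] z.044 [0.5185 0.3995] z.046 [0.5185 0.399 ] [101.7  24.5] long 114.0 px [182.7 210.6]
```

View pics/c8.png

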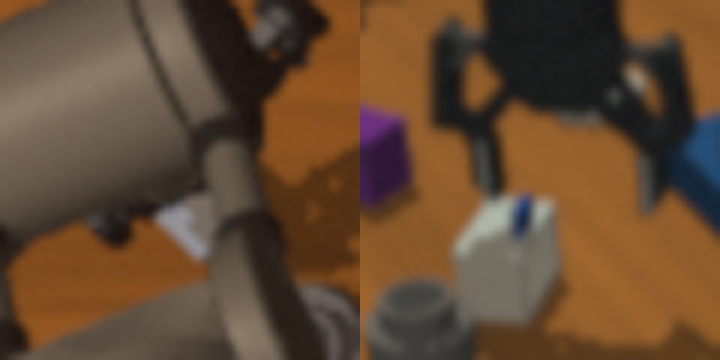

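```bash
python3 - <<'E'
from m import *
s=V("side");np.set_printoptions(precision=1,suppress=True)
for z in (.03,.04,.05,.06,.07,.08): print(z,s.pr([.4687,.3404,z])[0],s.pr([.5425,.2728,z])[0], "corner roof-back",s.pr([.4741-.0147,.3341+.0136,.044])[0])
E
```

```text
0.03 [247.5 170.6] [275.3 172.9] corner roof-back [243.7 166.9]
0.04 [247.2 168.1] [275.  170.4] corner roof-back [243.7 166.9]
0.05 [246.9 165.5] [274.8 167.8] corner roof-back [243.7 166.9]
0.06 [246.5 163. ] [274.6 165.2] corner roof-back [243.7 166.9]
0.07 [246.2 160.4] [274.4 162.7] corner roof-back [243.7 166.9]
0.08 [245.8 157.8] [274.1 160. ] corner roof-back [243.7 166.9]
```

Tips at z ≈ 0.065 against a TCP reading of 0.012, which gives +0.052 when fully open. I lower 1.2 cm so the finger stands at tab height behind the tab, then push along the open direction.

>>> {"fn": "step_arm", "kwargs": {
  "targets": [
    [[0,0,-0.6,0],[0,0,-1.2,0],[0,0,-1.2,0],[0.4,-0.35,-1.2,0],[0.75,-0.7,-1.2,0],[1.1,-1.05,-1.2,0],[1.5,-1.4,-1.2,0],[1.85,-1.7,-1.2,0]]
  ]
}}

```text
time_s: 11.53
eef_pos: [0.5244, 0.2889, -0.0002]
tcp_rot: [-3.141, 0.0, -2.311]
contact_force: [-0.8, 0.6, -0.3]
finger_gap: 0.0856
grasp_force: 0.1
```

>>> {"fn": "step_arm", "kwargs": {
  "targets": [
    [[0.4,-0.35,0,0],[0.75,-0.7,0,0],[1.1,-1.05,0,0],[1.5,-1.4,0,0],[1.85,-1.7,0,0],[1.85,-1.7,0,0]]
  ]
}}

```text
time_s: 12.03
eef_pos: [0.5431, 0.2717, -0.0004]
tcp_rot: [-3.141, 0.0, -2.311]
contact_force: [0.7, 0.4, -0.3]
finger_gap: 0.0856
grasp_force: 0.0
```

>>> {"fn": "step_arm", "kwargs": {
  "targets": [
    [[0.3,-0.3,-0.2,0],[0.6,-0.5,-0.4,0],[0.8,-0.7,-0.5,0],[1.1,-1,-0.5,0],[1.1,-1,-0.5,0],[1.1,-1,-0.5,0]]
  ]
}}

```text
time_s: 12.53
eef_pos: [0.5535, 0.2622, -0.0054]
tcp_rot: [-3.142, 0.0, -2.311]
contact_force: [-0.3, -1.3, -0.5]
finger_gap: 0.0854
grasp_force: 0.4
```

```bash
python3 - <<'E'
from m import *
t=V("top"); s=V("side");q=arm.state();print(q["eef_pos"],q["contact_force"])
look(t,((165,195,80,60),))
cv2.imwrite("pics/c9.png",np.hstack([crop(t.f,180,185,60,60,6),crop(s.f,225,130,60,60,6)]))
E
```

```text
[ 0.55334993  0.26244467 -0.0052355 ] [-0.136235   -0.85248029  0.46276837]
z.04 [0.4916 0.3136] z.044 [0.4915 0.3128] z.046 [0.4915 0.3124] [33.7 67.2] long 83.3 px [211.6 219.8]
```

View pics/c9.png

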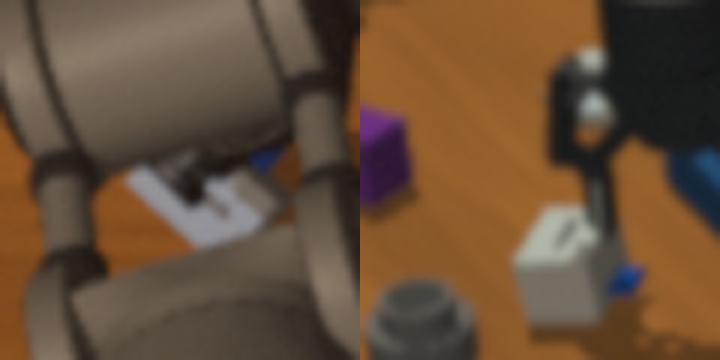

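L2 now stands roof up with its tab along the push direction. Lift clear and go to R2 to tip it the same way; both are re-measured afterwards.

>>> {"fn": "step_arm", "kwargs": {
  "targets": [
    [[0,0,3,0],[0,0,6,-0.05],[-0.5,-2,9,-0.17],[-1.5,-5,11,-0.29],[-3,-8.5,11,-0.41],[-4,-12,11,-0.53],[-5,-15.5,11,-0.65],[-6,-19,11,-0.77]]
  ]
}}

```text
time_s: 13.3
eef_pos: [0.4923, 0.0714, 0.105]
tcp_rot: [3.141, 0.001, -3.086]
contact_force: [0.1, -0.9, -0.4]
finger_gap: 0.0857
grasp_force: 0.0
```

>>> {"fn": "step_arm", "kwargs": {
  "targets": [
    [[-1,-3,0,-0.12],[-2,-6,0,-0.24],[-3,-9,0,-0.36],[-4,-12,0,-0.48],[-5,-15,0,-0.6],[-6,-18,0,-0.72],[-7,-21,0,-0.84],[-8,-24,0,-0.96]]
  ]
}}

```text
time_s: 13.97
eef_pos: [0.4126, -0.1687, 0.1049]
tcp_rot: [3.141, 0.0, 2.237]
contact_force: [0.4, -1.4, -0.2]
finger_gap: 0.0851
grasp_force: 0.0
```

>>> {"fn": "step_arm", "kwargs": {
  "targets": [
    [[-1,-3,0,-0.12],[-2,-6,0,-0.24],[-3,-9,0,-0.36],[-4,-11.3,0,-0.48],[-4.3,-11.3,0,-0.55],[-4.3,-11.3,0,-0.55],[-4.3,-11.3,0,-0.55],[-4.3,-11.3,0,-0.55]]
  ]
}}

```text
time_s: 14.63
eef_pos: [0.3705, -0.2798, 0.1047]
tcp_rot: [3.141, -0.0, 1.696]
contact_force: [-0.3, -0.4, 0.6]
finger_gap: 0.0855
grasp_force: 0.0
```

```bash
python3 - <<'E'
from m import *
t=V("top"); q=arm.state();print(q["eef_pos"],q["tcp_rot"],q["joint_pos"])
look(t,((165,195,80,60),))
cv2.imwrite("pics/spare1.png",t.f)
E
```

```text
[ 0.3706127  -0.27975746  0.10469425] [ 3.14138428e+00 -1.52634966e-04  1.69555750e+00] [-8.12079895e-01  3.33087015e-01  1.81585603e+00  3.08421002e-04
  9.92649175e-01 -9.37009597e-01]
z.04 [0.5043 0.3064] z.044 [0.5042 0.3056] z.046 [0.5042 0.3052] [43.7 63.6] long 46.8 px [214.1 215.6]
```

L2 measured upright at (0.5043,0.3064), long axis 46.8°. Now R2.

>>> {"fn": "step_arm", "kwargs": {
  "targets": [
    [[0,0,-3,0],[0,0,-6,0],[0,0,-8.5,0],[0,0,-10,0],[0,0,-10.5,0],[0,0,-10.5,0],[-0.5,-0.05,-10.5,0],[-1,-0.1,-10.5,0]]
  ]
}}

```text
time_s: 15.35
eef_pos: [0.3608, -0.282, 0.0007]
tcp_rot: [3.14, 0.002, 1.694]
contact_force: [-0.4, -1.0, 0.6]
finger_gap: 0.0856
grasp_force: 0.0
```

>>> {"fn": "step_arm", "kwargs": {
  "targets": [
    [[-0.5,-0.05,0,0],[-1,-0.1,0,0],[-1.5,-0.15,0,0],[-2,-0.25,0,0],[-2.5,-0.3,0,0],[-3,-0.35,0,0],[-3.5,-0.4,0,0],[-4,-0.45,0,0]]
  ]
}}

```text
time_s: 16.02
eef_pos: [0.3197, -0.2861, -0.0004]
tcp_rot: [3.142, -0.0, 1.692]
contact_force: [1.2, -0.0, -0.2]
finger_gap: 0.0853
grasp_force: 0.0
```

>>> {"fn": "step_arm", "kwargs": {
  "targets": [
    [[-0.5,-0.05,-0.2,0],[-0.9,-0.1,-0.4,0],[-1.2,-0.1,-0.5,0],[-1.5,-0.15,-0.5,0],[-1.5,-0.15,-0.5,0],[-1.5,-0.15,-0.5,0]]
  ]
}}

```text
time_s: 16.52
eef_pos: [0.3051, -0.2876, -0.0054]
tcp_rot: [3.142, -0.0, 1.692]
contact_force: [-0.6, -0.5, 1.2]
finger_gap: 0.0859
grasp_force: 0.3
```

>>> {"fn": "step_arm", "kwargs": {
  "targets": [
    [[0,0,3,0],[0,0,6,0],[0,3,9,0],[0,6,11,0],[2,9,11,0],[4,12,11,0],[4,14,11,0],[4,14,11,0]]
  ]
}}

```text
time_s: 17.18
eef_pos: [0.3453, -0.1442, 0.1048]
tcp_rot: [3.142, -0.001, 1.696]
contact_force: [-0.6, 0.8, -0.1]
finger_gap: 0.0853
grasp_force: 0.0
```

```bash
python3 - <<'E'
from m import *
t=V("top"); s=V("side");q=arm.state();print(q["eef_pos"],q["tcp_rot"],q["joint_pos"])
look(t,((165,195,80,60),(385,195,60,85)))
cv2.imwrite("pics/c10.png",np.hstack([crop(t.f,380,200,65,65,6),crop(s.f,310,255,65,65,6)]))
E
```

```text
[ 0.34560679 -0.14711509  0.10482406] [3.14105587e+00 6.03208570e-04 1.69499221e+00] [-6.07182306e-01  1.83391489e-01  2.03318386e+00 -1.13289855e-04
  9.24214920e-01 -7.31310136e-01]
z.04 [0.5042 0.3065] z.044 [0.5041 0.3057] z.046 [0.5041 0.3053] [43.9 63.6] long 46.9 px [214.1 215.7]
z.04 [ 0.3723 -0.2823] z.044 [ 0.3726 -0.2815] z.046 [ 0.3728 -0.2811] [57.7 39.8] long 95.5 px [409.9 261. ]
z.04 [ 0.5099 -0.2643] z.044 [ 0.5098 -0.2635] z.046 [ 0.5098 -0.2632] [42.8 63.9] long 2.1 px [403.8 215.1]
```

View pics/c10.png

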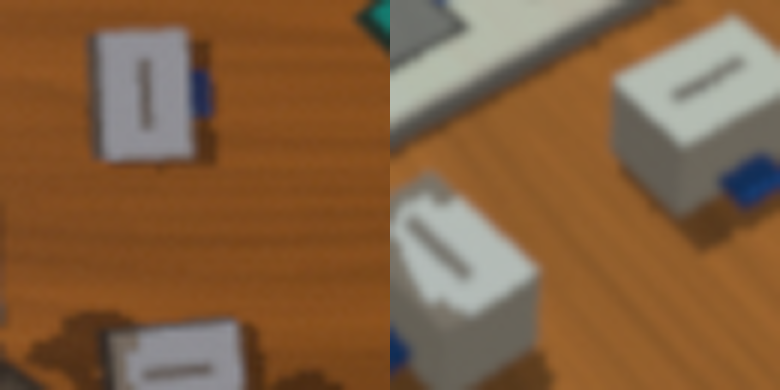

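R2 stands roof up, tab towards the robot; R1 is upright at (0.510,−0.264), tab to the right. Now pick R1, deeper this time.

>>> {"fn": "step_arm", "kwargs": {
  "targets": [
    [[3,-2,0,-0.09],[6.5,-4,0,-0.09],[10,-6.5,0,-0.09],[13.5,-9,0,-0.09],[16.4,-11.7,0,-0.09],[16.4,-11.7,0,-0.09],[16.4,-11.7,0,-0.09],[16.4,-11.7,0,-0.09]]
  ]
}}

```text
time_s: 17.95
eef_pos: [0.5081, -0.265, 0.1037]
tcp_rot: [-3.14, -0.001, 1.601]
contact_force: [-0.2, 1.6, 0.3]
finger_gap: 0.0852
grasp_force: 0.0
```

>>> {"fn": "step_arm", "kwargs": {
  "targets": [
    [[0,0,0,0],[0,0,0,0],[0,0,0,0]]
  ]
}}

```text
time_s: 18.2
eef_pos: [0.5087, -0.2642, 0.1052]
tcp_rot: [3.141, 0.0, 1.603]
contact_force: [-0.9, -0.2, 1.1]
finger_gap: 0.0854
grasp_force: 0.0
```

>>> {"fn": "step_arm", "kwargs": {
  "targets": [
    [[0.1,0,-3,0],[0.1,0,-6.5,0],[0.1,0,-10,0],[0.1,0,-12,0],[0.1,0,-13.3,0],[0.1,0,-13.8,0],[0.1,0,-13.8,0]]
  ]
}}

```text
time_s: 18.78
eef_pos: [0.5095, -0.2639, -0.034]
tcp_rot: [-3.14, -0.001, 1.603]
contact_force: [-0.0, 0.1, 0.2]
finger_gap: 0.0855
grasp_force: 0.0
```

>>> {"fn": "step_arm", "kwargs": {
  "targets": [
    [[0,0,0,0],[0,0,0,0],[0,0,0,0],[0,0,0,0],[0,0,0,0],[0,0,0,0]]
  ],
  "gripper": 0.5
}}

```text
time_s: 19.28
eef_pos: [0.5112, -0.2652, -0.0317]
tcp_rot: [3.139, 0.002, 1.603]
contact_force: [-1.8, 0.6, 7.7]
finger_gap: 0.0632
grasp_force: 44.8
```

>>> {"fn": "step_arm", "kwargs": {
  "targets": [
    [[0,0,2.5,0],[0,0,5,0.1],[0,2,5,0.22],[0.2,4,5,0.34],[0.4,6,5,0.46],[0.6,8,5,0.58],[0.8,10,5,0.7],[1,12,5,0.82]]
  ]
}}

```text
time_s: 19.95
eef_pos: [0.5204, -0.1437, 0.0171]
tcp_rot: [3.141, 0.001, 2.428]
contact_force: [-0.4, -0.1, -2.1]
finger_gap: 0.0634
grasp_force: 44.7
```

>>> {"fn": "step_arm", "kwargs": {
  "targets": [
    [[0,1.5,0,0.12],[0,2.7,0,0.24],[0,2.7,0,0.36],[0,2.7,0,0.48],[0,2.7,-1,0.6],[0,2.7,-2,0.72],[0,2.7,-2.5,0.8],[0,2.7,-2.5,0.8]]
  ]
}}

```text
time_s: 20.62
eef_pos: [0.5196, -0.1173, -0.009]
tcp_rot: [3.141, -0.001, -3.058]
contact_force: [-0.4, 0.2, -1.0]
finger_gap: 0.0636
grasp_force: 44.7
```

>>> {"fn": "step_arm", "kwargs": {
  "targets": [
    [[0,0,0,0],[0,0,0,0],[0,0,0,0],[0,0,0,0],[0,0,0,0]]
  ]
}}

```text
time_s: 21.03
eef_pos: [0.5204, -0.1176, -0.008]
tcp_rot: [-3.141, 0.001, -3.061]
contact_force: [0.7, -1.0, -1.3]
finger_gap: 0.0636
grasp_force: 44.7
```

>>> {"fn": "step_arm", "kwargs": {
  "targets": [
    [[0,0,-0.5,0],[0,0,-0.9,0],[0,0,-1.2,0],[0,0,-1.5,0],[0,0,-1.7,0],[0,0,-1.7,0],[0,0,-1.7,0]]
  ]
}}

```text
time_s: 21.62
eef_pos: [0.5202, -0.1176, -0.0255]
tcp_rot: [3.141, -0.0, -3.061]
contact_force: [-0.4, -0.1, -1.0]
finger_gap: 0.0637
grasp_force: 44.7
```

>>> {"fn": "step_arm", "kwargs": {
  "targets": [
    [[0,0,0,0],[0,0,0,0],[0,0,0,0],[0,0,0,0]]
  ],
  "gripper": 1
}}

```text
time_s: 21.95
eef_pos: [0.5203, -0.1176, -0.0253]
tcp_rot: [-3.142, 0.0, -3.061]
contact_force: [0.7, -0.9, -0.5]
finger_gap: 0.0853
grasp_force: 0.0
```

>>> {"fn": "step_arm", "kwargs": {
  "targets": [
    [[0,0,3,0],[0,0,6,0],[-1,2,9,0],[-3,5,10,0],[-5,8,10,0],[-5,11,10,0],[-5,13,10,0],[-5,13,10,0]]
  ]
}}

```text
time_s: 22.62
eef_pos: [0.4697, 0.0155, 0.0751]
tcp_rot: [3.141, 0.001, -3.058]
contact_force: [0.7, 0.2, -1.2]
finger_gap: 0.0856
grasp_force: 0.0
```

```bash
python3 - <<'E'
from m import *
t=V("top"); q=arm.state();print(q["eef_pos"],q["tcp_rot"],q["joint_pos"])
look(t,((165,195,80,60),(385,195,60,85)))
cv2.imwrite("pics/spare2.png",t.f)
E
```

```text
[0.47012075 0.01388119 0.07492854] [ 3.14158607e+00  5.73228270e-04 -3.05753292e+00] [-1.33743699e-01  3.84818807e-01  1.83672462e+00  1.63837293e-04
  9.19490975e-01 -1.78869905e+00]
z.04 [0.5043 0.3064] z.044 [0.5042 0.3056] z.046 [0.5042 0.3052] [43.8 63.9] long 47.3 px [214.1 215.6]
z.04 [ 0.3708 -0.2839] z.044 [ 0.3711 -0.2831] z.046 [ 0.3712 -0.2827] [55.3 43.8] long 95.6 px [410.5 261.5]
```

```bash
python3 - <<'E'
from m import *
t=V("top")
for lo in (70,85,100,115):
    for a,c,b,_ in rects(t,(0,0,lo),(180,75,255),(390,245,45,35),amin=60):
        P=t.at(b,.04); print(lo,a,P.mean(0),np.linalg.norm(P[1]-P[0]),np.linalg.norm(P[2]-P[1]),np.degrees(np.arctan2(*(P[1]-P[0])[1::-1])))
c=crop(t.f,390,245,40,35,4);print(cv2.cvtColor(t.f,cv2.COLOR_BGR2HSV)[262,396:424].tolist())
E
```

```text
70 339.88888888888886 [ 0.37128296 -0.27930853  0.04      ] 0.06904151647122016 0.048116977548906203 -84.26540109650641
85 330.4583333333333 [ 0.37122043 -0.28069018  0.04      ] 0.06663904736144992 0.04802830641617361 -84.99070844189586
100 317.36111111111114 [ 0.37131022 -0.28097442  0.04      ] 0.0652456445304765 0.04704625382473979 -83.19768892493896
115 285.68055555555554 [ 0.37092146 -0.28192305  0.04      ] 0.06113269027242584 0.045053104989247195 -84.31778749265588
[[13, 164, 109], [12, 100, 87], [13, 63, 77], [15, 50, 102], [15, 48, 116], [14, 43, 119], [10, 18, 129], [0, 8, 126], [4, 16, 114], [10, 21, 108], [10, 21, 109], [10, 21, 110], [7, 21, 110], [0, 16, 113], [4, 16, 115], [0, 11, 117], [0, 9, 119], [175, 13, 119], [173, 8, 124], [140, 6, 135], [130, 10, 147], [125, 10, 150], [120, 8, 150], [126, 9, 146], [6, 34, 114], [11, 138, 87], [14, 195, 81], [13, 195, 85]]
```

>>> {"fn": "step_arm", "kwargs": {
  "targets": [
    [[0,3,1,-0.12],[0.5,6.5,1,-0.24],[1,10,1,-0.36],[1.5,13.5,1,-0.48],[2,17,1,-0.6],[2.5,20.5,1,-0.72],[3,24,1,-0.83],[3.4,27.5,1,-0.83]]
  ]
}}

```text
time_s: 23.38
eef_pos: [0.5052, 0.288, 0.0844]
tcp_rot: [-3.142, 0.0, 2.385]
contact_force: [0.9, -0.2, -0.2]
finger_gap: 0.0851
grasp_force: 0.0
```

>>> {"fn": "step_arm", "kwargs": {
  "targets": [
    [[0,1.7,0,0],[0,1.7,0,0],[0,1.7,0,0],[0,1.7,0,0],[0,1.7,0,0],[0,1.7,0,0]]
  ]
}}

```text
time_s: 23.88
eef_pos: [0.5046, 0.3029, 0.0847]
tcp_rot: [-3.141, 0.0, 2.391]
contact_force: [0.8, -0.9, 1.0]
finger_gap: 0.0853
grasp_force: 0.0
```

>>> {"fn": "step_arm", "kwargs": {
  "targets": [
    [[0,0.35,-2,0],[0,0.35,-5,0],[0,0.35,-8,0],[0,0.35,-10,0],[0,0.35,-11,0],[0,0.35,-11.1,0],[0,0.35,-11.1,0]]
  ]
}}

```text
time_s: 24.47
eef_pos: [0.5047, 0.3076, -0.026]
tcp_rot: [3.141, 0.0, 2.392]
contact_force: [0.3, 0.7, 0.4]
finger_gap: 0.0857
grasp_force: 0.0
```

>>> {"fn": "step_arm", "kwargs": {
  "targets": [
    [[0,0,0,0],[0,0,0,0],[0,0,0,0],[0,0,0,0],[0,0,0,0],[0,0,0,0]]
  ],
  "gripper": 0.5
}}

```text
time_s: 24.97
eef_pos: [0.5055, 0.3084, -0.0245]
tcp_rot: [3.139, 0.001, 2.393]
contact_force: [-0.6, -1.3, 6.1]
finger_gap: 0.0631
grasp_force: 44.9
```

>>> {"fn": "step_arm", "kwargs": {
  "targets": [
    [[0,0,3,0],[0,0,6,0],[0,-2,8,0.1],[-0.5,-5.5,8,0.2],[-1,-9,8,0.3],[-2,-12.5,8,0.4],[-3.5,-16,8,0.5],[-5.5,-19,8,0.6]]
  ]
}}

```text
time_s: 25.63
eef_pos: [0.4496, 0.1161, 0.0543]
tcp_rot: [3.141, 0.002, 2.997]
contact_force: [0.7, -0.2, -0.1]
finger_gap: 0.0634
grasp_force: 44.8
```

>>> {"fn": "step_arm", "kwargs": {
  "targets": [
    [[-1.5,-3,0,0.1],[-2.5,-6,0,0.2],[-2.5,-9,-1.5,0.23],[-2.5,-11.7,-3,0.23],[-2.5,-11.7,-5,0.23],[-2.5,-11.7,-5.5,0.23],[-2.5,-11.7,-5.5,0.23],[-2.5,-11.7,-5.5,0.23]]
  ]
}}

```text
time_s: 26.3
eef_pos: [0.4244, 0.0014, -0.0009]
tcp_rot: [3.141, 0.0, -3.06]
contact_force: [-0.5, 0.9, -0.4]
finger_gap: 0.0632
grasp_force: 44.7
```

>>> {"fn": "step_arm", "kwargs": {
  "targets": [
    [[0,0,0,0],[0,0,0,0],[0,0,0,0],[0,0,0,0],[0,0,0,0]]
  ]
}}

```text
time_s: 26.72
eef_pos: [0.4244, 0.0012, -0.0011]
tcp_rot: [-3.142, 0.001, -3.06]
contact_force: [0.3, 0.5, -0.9]
finger_gap: 0.0629
grasp_force: 44.7
```

Good (target 0.425, 0.0005). Lower to the floor: grip reading −0.0255 + 0.006.

>>> {"fn": "step_arm", "kwargs": {
  "targets": [
    [[0.05,-0.05,-0.5,0],[0.05,-0.05,-0.9,0],[0.05,-0.05,-1.3,0],[0.05,-0.05,-1.6,0],[0.05,-0.05,-1.8,0],[0.05,-0.05,-1.8,0],[0.05,-0.05,-1.8,0]]
  ]
}}

```text
time_s: 27.3
eef_pos: [0.4244, 0.0004, -0.0185]
tcp_rot: [3.141, -0.0, -3.061]
contact_force: [-6.0, -0.9, 17.9]
finger_gap: 0.0633
grasp_force: 47.1
```

>>> {"fn": "step_arm", "kwargs": {
  "targets": [
    [[0,0,0,0],[0,0,0,0],[0,0,0,0],[0,0,0,0]]
  ],
  "gripper": 1
}}

```text
time_s: 27.63
eef_pos: [0.4247, 0.0004, -0.0196]
tcp_rot: [3.141, -0.0, -3.061]
contact_force: [-0.3, 0.4, -0.3]
finger_gap: 0.0855
grasp_force: 0.0
```

>>> {"fn": "step_arm", "kwargs": {
  "targets": [
    [[0,0,3,0],[0,0,6,0],[0,0,9,0],[0,-3,10,0.1],[0,-7,10,0.1],[-1,-11,10,0.1],[-2,-15,10,0.1],[-3,-19,10,0.1]]
  ]
}}

```text
time_s: 28.3
eef_pos: [0.3941, -0.1912, 0.0806]
tcp_rot: [-3.142, 0.0, -2.96]
contact_force: [1.5, 0.0, 0.4]
finger_gap: 0.0855
grasp_force: 0.0
```

```bash
python3 - <<'E'
from m import *
t=V("top"); q=arm.state();print(q["eef_pos"],q["tcp_rot"],q["joint_pos"])
cv2.imwrite("pics/spare3.png",t.f)
E
```

```text
[ 0.39335536 -0.198317    0.08079456] [-3.13736659e+00  2.82018619e-04 -2.96437487e+00] [-0.6391187   0.32810378  1.90872307 -0.00342863  0.90149621 -2.38500936]
```

Now R2 at (0.3712,−0.2809); afterwards it turns half round.

>>> {"fn": "step_arm", "kwargs": {
  "targets": [
    [[-1,-3,0,-0.08],[-2,-6,0,-0.08],[-2.2,-8.2,0,-0.08],[-2.2,-8.2,0,-0.08],[-2.2,-8.2,0,-0.08],[-2.2,-8.2,0,-0.08]]
  ]
}}

```text
time_s: 28.85
eef_pos: [0.3725, -0.2707, 0.0802]
tcp_rot: [3.14, -0.001, -3.041]
contact_force: [-0.5, 1.0, -0.2]
finger_gap: 0.0853
grasp_force: 0.0
```

>>> {"fn": "step_arm", "kwargs": {
  "targets": [
    [[0,0,0,0],[0,0,0,0]]
  ]
}}

```text
time_s: 29.02
eef_pos: [0.3729, -0.2704, 0.0806]
tcp_rot: [3.141, -0.0, -3.039]
contact_force: [-0.2, 0.6, -0.3]
finger_gap: 0.0855
grasp_force: 0.0
```

```bash
python3 - <<'E'
from m import *
q=arm.state();print(q["eef_pos"],q["tcp_rot"])
E
```

```text
[ 0.3729457  -0.27043478  0.08055886] [ 3.14107998e+00 -2.40903703e-04 -3.03910500e+00]
```

>>> {"fn": "step_arm", "kwargs": {
  "targets": [
    [[-0.2,-1,-1,0],[-0.2,-1,-4,0],[-0.2,-1,-7,0],[-0.2,-1,-9.5,0],[-0.2,-1,-10.5,0],[-0.2,-1,-10.6,0],[-0.2,-1,-10.6,0]]
  ]
}}

```text
time_s: 29.6
eef_pos: [0.3704, -0.2813, -0.0262]
tcp_rot: [3.14, -0.001, -3.04]
contact_force: [0.2, -0.1, 1.0]
finger_gap: 0.0857
grasp_force: 0.0
```

>>> {"fn": "step_arm", "kwargs": {
  "targets": [
    [[0,0,0,0],[0,0,0,0],[0,0,0,0],[0,0,0,0],[0,0,0,0],[0,0,0,0]]
  ],
  "gripper": 0.5
}}

```text
time_s: 30.1
eef_pos: [0.3714, -0.2822, -0.0243]
tcp_rot: [-3.14, 0.001, -3.041]
contact_force: [0.1, 1.2, 6.2]
finger_gap: 0.0632
grasp_force: 44.7
```

>>> {"fn": "step_arm", "kwargs": {
  "targets": [
    [[0,0,3,0],[0,0,6,-0.12],[0,0,6,-0.24],[0,0,6,-0.36],[0,0,6,-0.48],[0,0,6,-0.6],[0,0,6,-0.72],[0,0,6,-0.84]]
  ]
}}

```text
time_s: 30.77
eef_pos: [0.3708, -0.2816, 0.0349]
tcp_rot: [3.142, 0.001, 2.397]
contact_force: [-0.1, 0.5, -1.1]
finger_gap: 0.0628
grasp_force: 44.9
```

>>> {"fn": "step_arm", "kwargs": {
  "targets": [
    [[0,0,0,-0.12],[0,0,0,-0.24],[0,0,0,-0.36],[0,0,0,-0.48],[0.5,0.5,0,-0.6],[1,1,0,-0.72],[1.5,1.5,0,-0.84],[2,2,0,-0.96]]
  ]
}}

```text
time_s: 31.43
eef_pos: [0.391, -0.2614, 0.0349]
tcp_rot: [3.141, 0.0, 1.436]
contact_force: [0.0, 0.1, -0.5]
finger_gap: 0.0634
grasp_force: 44.9
```

>>> {"fn": "step_arm", "kwargs": {
  "targets": [
    [[0.5,1.5,0,-0.12],[1,3,0,-0.24],[1.5,4.5,0,-0.36],[2,6,0,-0.48],[2.5,7.5,0,-0.6],[3,9,0,-0.72],[3.5,10.5,0,-0.84],[4,12,0,-0.96]]
  ]
}}

```text
time_s: 32.1
eef_pos: [0.431, -0.1409, 0.0349]
tcp_rot: [3.141, -0.0, 0.477]
contact_force: [-0.4, -1.2, -0.4]
finger_gap: 0.0631
grasp_force: 44.9
```

>>> {"fn": "step_arm", "kwargs": {
  "targets": [
    [[0.4,1.5,0,-0.12],[0.4,1.7,-1,-0.24],[0.4,1.7,-2,-0.36],[0.4,1.7,-3,-0.4],[0.4,1.7,-3,-0.4],[0.4,1.7,-3,-0.4],[0.4,1.7,-3,-0.4],[0.4,1.7,-3,-0.4]]
  ]
}}

```text
time_s: 32.77
eef_pos: [0.4352, -0.1249, 0.0053]
tcp_rot: [3.141, -0.001, 0.083]
contact_force: [0.5, 0.6, -0.6]
finger_gap: 0.0632
grasp_force: 44.9
```

```bash
python3 - <<'E'
from m import *
q=arm.state();print(q["eef_pos"],q["tcp_rot"],q["finger_gap"],q["joint_pos"][5])
E
```

```text
[ 0.43517214 -0.12488242  0.00526238] [ 3.14085754e+00 -1.06603408e-03  8.33775590e-02] 0.06321917354927144 1.038572893377577
```

>>> {"fn": "step_arm", "kwargs": {
  "targets": [
    [[0,0.05,-0.6,0],[0,0.05,-1.2,0],[0,0.05,-1.7,0],[0,0.05,-2.1,0],[0,0.05,-2.3,0],[0,0.05,-2.4,0],[0,0.05,-2.4,0]]
  ]
}}

```text
time_s: 33.35
eef_pos: [0.4343, -0.1239, -0.0183]
tcp_rot: [-3.141, 0.001, 0.083]
contact_force: [-6.1, 1.9, 18.4]
finger_gap: 0.0633
grasp_force: 47.2
```

>>> {"fn": "step_arm", "kwargs": {
  "targets": [
    [[0,0,0,0],[0,0,0,0],[0,0,0,0],[0,0,0,0]]
  ],
  "gripper": 1
}}

```text
time_s: 33.68
eef_pos: [0.4347, -0.1241, -0.0196]
tcp_rot: [-3.142, 0.0, 0.083]
contact_force: [0.1, -0.1, 0.2]
finger_gap: 0.0853
grasp_force: 0.0
```

>>> {"fn": "step_arm", "kwargs": {
  "targets": [
    [[0,0,3,0],[0,0,6,0],[-1,0,9,0],[-4,0,11,0],[-7,-3,11,0.1],[-7,-7,11,0.2],[-7,-10,11,0.3],[-7,-13,11,0.4]]
  ]
}}

```text
time_s: 34.35
eef_pos: [0.3643, -0.2561, 0.091]
tcp_rot: [3.14, -0.0, 0.487]
contact_force: [0.3, 0.1, 0.2]
finger_gap: 0.0854
grasp_force: 0.0
```

>>> {"fn": "step_arm", "kwargs": {
  "targets": [
    [[0,-3,0,0],[0,-6,0,0],[0,-6,0,0],[0,-6,0,0]]
  ]
}}

```text
time_s: 34.68
eef_pos: [0.3643, -0.315, 0.0901]
tcp_rot: [-3.141, 0.0, 0.48]
contact_force: [-0.1, 0.4, -0.2]
finger_gap: 0.0853
grasp_force: 0.0
```

```bash
python3 - <<'E'
from m import *
t=V("top");s=V("side"); q=arm.state();print(q["eef_pos"],q["tcp_rot"],q["joint_pos"])
cv2.imwrite("pics/c11.png",np.hstack([crop(t.f,285,185,100,100,4),crop(s.f,250,195,100,100,4)]))
E
```

```text
[ 0.36432953 -0.31303166  0.0901467 ] [-3.13992986e+00  1.84552149e-04  4.82379799e-01] [-8.69676914e-01  3.79890386e-01  1.79072486e+00  2.18629791e-04
  9.72640637e-01  2.18616502e-01]
```

View pics/c11.png

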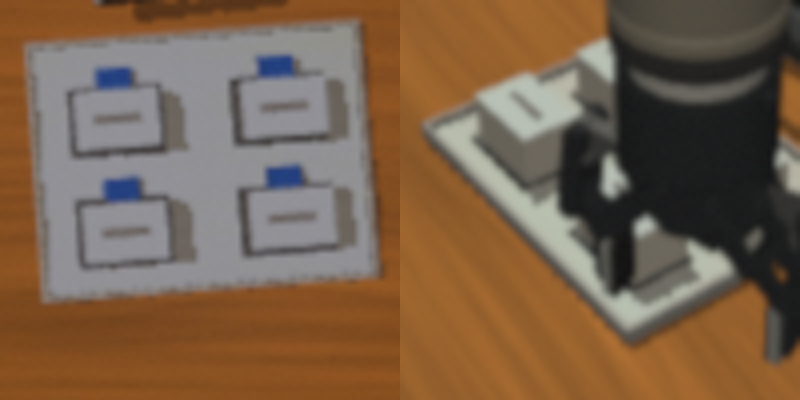

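All four caps lie squarely in their outlines with tabs on the patches. Now a single mosaic for knob, pointer and lamp bar, plus numbers.

```bash
python3 - <<'E'
from m import *
np.set_printoptions(precision=4,suppress=True)
t=V("top");s=V("side")
f=lambda v,x,y,w,h:cv2.resize(v.f[y:y+h,x:x+w],(400,300),interpolation=cv2.INTER_CUBIC)
cv2.imwrite("pics/c12.png",np.vstack([np.hstack([f(t,184,142,56,42),f(t,276,130,100,75)]),np.hstack([f(s,276,140,48,36),f(s,322,160,112,84)])]))
g=cv2.cvtColor(t.f,cv2.COLOR_BGR2HSV)
# knob: low-V or low-S pixels inside blue box
for a,c,b,_ in rects(t,(0,0,0),(180,110,110),(196,158,30,26),k=8,amin=30): print("knob",a,c,b.ravel(),t.at(c,.063)[0],t.at(c,.05)[0])
# pointer dark columns on the white strip
gray=cv2.cvtColor(t.f,cv2.COLOR_BGR2GRAY)
print(gray[147:160,184:240])
E
```

```text
knob 175.2109375 [208.9427 170.4801] [197.2679 173.4359 205.1071 159.0641 220.6174 167.5243 212.7783 181.8961] [0.6377 0.3199 0.063 ] [0.6391 0.3226 0.05  ]
[[ 79  71  84 125 140 141 127 118 130 123 131 134 133 135 123 119 111 106
  113 112 115 106 106 109 102 100  93  81  67  70  84  88  85  84  82  78
   75  78  79  75  73  81  84  83  81  81  79  78  81  79  79  80  81  84
   86  87]
 [ 83  74  85 127 143 143 129 120 132 121 129 130 124 133 119 128 126 119
  131 124 130 126 128 136 123 128 122 105  93  92 114 118 111 114 111 108
  101  98 104  97  99 102  96  93  92  91  80  79  84  79  76  74  74  74
   83  88]
 [ 81  70  88 127 143 143 129 121 132 128 135 134 131 138 123 129 123 118
  133 119 128 124 120 132 116 126 122 115 117 106 124 120 117 131 121 128
  120 115 129 119 127 129 126 125 113 118 104 110 119 114 109  89  69  58
   70  84]
 [ 77  63  91 130 143 144 135 129 138 143 144 143 143 143 133 136 123 122
  136 128 134 128 124 135 123 130 118 119 133 122 130 122 122 135 117 127
  116 117 134 114 124 119 129 124  98 120 116 128 142 143 138 105  69  48
   46  68]
 [ 78  65  
[... 1386 characters left out ...]

 [ 76  69  84 100 105 107 108 116 122 122 122 124 125 125 126 129 131 135
  136 135 136 136 140 143 143 143 144 144 143 143 144 144 143 144 144 144
  144 145 146 145 141 104  60  46  62 100 133 143 145 143 124  88  58  40
   35  48]
 [ 72  64  66  68  69  68  69  71  74  73  74  79  83  83  83  90  96 103
  107 106 106 109 117 122 121 123 125 126 125 128 127 130 134 135 135 136
  141 144 143 144 140  99  55  42  54  93 130 143 145 142 119  82  57  39
   34  52]
 [ 74  63  62  63  63  63  62  63  62  64  62  64  64  64  63  65  67  68
   70  69  68  69  71  72  73  74  81  83  84  89  91  94 103 105 107 109
  117 123 123 124 123  88  55  53  55  88 123 136 136 133 110  79  55  38
   36  51]]
```

View pics/c12.png

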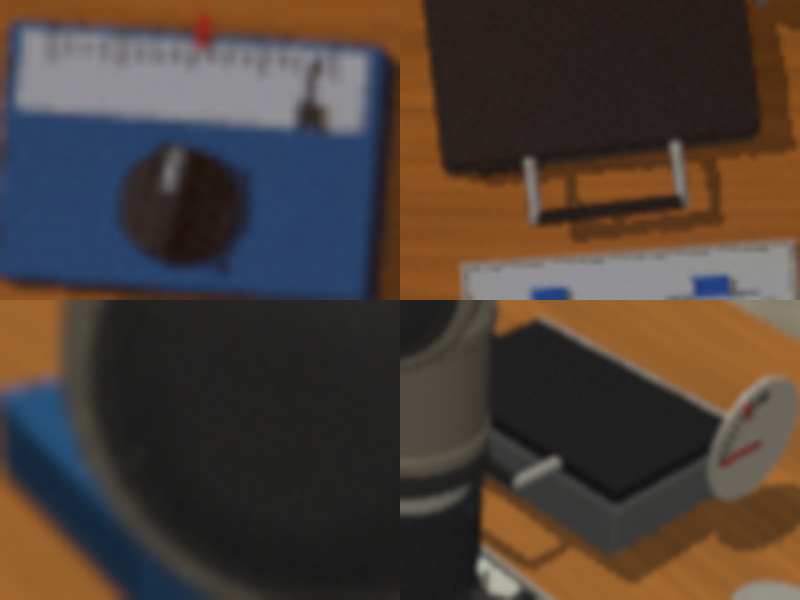

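The mosaic shows the pointer tip at about (228,150), the mark at (212,146), and the knob bar nearly along the box's x, about 9° clockwise. The lamp bar's ends are at (310,184) and (347,181). I go to the knob at about (0.638,0.321).

>>> {"fn": "step_arm", "kwargs": {
  "targets": [
    [[0,2,1,0.12],[0,4.5,2,0.24],[0,7,3,0.36],[0,9.5,3,0.48],[1,12,3,0.6],[2,15,3,0.72],[3,18,3,0.84],[4,21,3,0.96]]
  ],
  "gripper": 0.5,
  "newtons": 40
}}

```text
time_s: 35.55
eef_pos: [0.4046, -0.1017, 0.1209]
tcp_rot: [3.141, 0.0, 1.449]
contact_force: [1.1, -0.4, -0.0]
finger_gap: 0.0425
grasp_force: 0.0
```

>>> {"fn": "step_arm", "kwargs": {
  "targets": [
    [[1,3,0,0.12],[2,6,0,0.24],[3,9,0,0.36],[4.5,12,0,0.48],[6,15,0,0.6],[7.5,18,0,0.72],[9,21,0,0.84],[10,24,0,0.96]]
  ]
}}

```text
time_s: 36.22
eef_pos: [0.505, 0.1386, 0.1208]
tcp_rot: [3.141, 0.0, 2.41]
contact_force: [0.1, -0.2, 0.7]
finger_gap: 0.0424
grasp_force: 0.0
```

>>> {"fn": "step_arm", "kwargs": {
  "targets": [
    [[2,3,0,0.12],[4,6,0,0.24],[6,9,0,0.36],[8,12,0,0.48],[10,15,0,0.58],[12,18.4,0,0.58],[13.4,18.4,0,0.58],[13.4,18.4,0,0.58]]
  ]
}}

```text
time_s: 36.88
eef_pos: [0.6391, 0.3224, 0.1194]
tcp_rot: [-3.141, 0.0, 2.986]
contact_force: [0.6, -0.2, -0.7]
finger_gap: 0.0429
grasp_force: 0.0
```

>>> {"fn": "step_arm", "kwargs": {
  "targets": [
    [[0,0,0,0],[0,0,0,0],[0,0,0,0]]
  ]
}}

```text
time_s: 37.13
eef_pos: [0.6378, 0.3193, 0.121]
tcp_rot: [-3.141, -0.0, 2.982]
contact_force: [-0.3, 0.1, -0.2]
finger_gap: 0.0429
grasp_force: 0.0
```

>>> {"fn": "step_arm", "kwargs": {
  "targets": [
    [[0,0.15,-2,0],[0,0.15,-5,0],[0,0.15,-7.5,0],[0,0.15,-8.5,0],[0,0.15,-9,0],[0,0.15,-9.5,0],[0,0.15,-9.5,0]]
  ]
}}

```text
time_s: 37.72
eef_pos: [0.6391, 0.3214, 0.0263]
tcp_rot: [3.141, 0.001, 2.982]
contact_force: [-0.6, 0.3, -0.3]
finger_gap: 0.0429
grasp_force: 0.0
```

>>> {"fn": "step_arm", "kwargs": {
  "targets": [
    [[0,0,0,0],[0,0,0,0],[0,0,0,0],[0,0,0,0],[0,0,0,0],[0,0,0,0]]
  ],
  "gripper": 0.05
}}

```text
time_s: 38.22
eef_pos: [0.6396, 0.324, 0.0277]
tcp_rot: [3.137, 0.003, 2.983]
contact_force: [-0.3, 5.9, 1.6]
finger_gap: 0.0123
grasp_force: 43.3
```

Knob gripped, with y self-centred near 0.324. Turn clockwise 1.7 rad, then measure.

>>> {"fn": "step_arm", "kwargs": {
  "targets": [
    [[0.05,0.2,0,-0.08],[0.05,0.2,0,-0.18],[0.05,0.2,0,-0.29],[0.05,0.2,0,-0.4],[0.05,0.2,0,-0.51],[0.05,0.2,0,-0.62],[0.05,0.2,0,-0.73],[0.05,0.2,0,-0.85]]
  ]
}}

```text
time_s: 38.88
eef_pos: [0.639, 0.3234, 0.0277]
tcp_rot: [3.141, 0.0, 2.127]
contact_force: [-4.8, -1.6, 6.0]
finger_gap: 0.0126
grasp_force: 43.8
```

>>> {"fn": "step_arm", "kwargs": {
  "targets": [
    [[0,0,0,-0.12],[0,0,0,-0.24],[0,0,0,-0.36],[0,0,0,-0.48],[0,0,0,-0.6],[0,0,0,-0.72],[0,0,0,-0.85],[0,0,0,-0.85]]
  ]
}}

```text
time_s: 39.55
eef_pos: [0.6381, 0.3234, 0.0277]
tcp_rot: [-3.14, 0.001, 1.276]
contact_force: [-8.2, -2.2, 7.5]
finger_gap: 0.0127
grasp_force: 44.0
```

>>> {"fn": "step_arm", "kwargs": {
  "targets": [
    [[0,0,0,0],[0,0,0,0],[0,0,0,0]]
  ]
}}

```text
time_s: 39.8
eef_pos: [0.6382, 0.3234, 0.0277]
tcp_rot: [-3.14, 0.001, 1.283]
contact_force: [-7.3, -2.8, 7.9]
finger_gap: 0.0126
grasp_force: 44.0
```

```bash
python3 - <<'E'
from m import *
np.set_printoptions(linewidth=250)
t=V("top"); g=cv2.cvtColor(t.f,cv2.COLOR_BGR2GRAY); print(arm.state()["eef_pos"],arm.state()["tcp_rot"])
print(g[144:160,184:244:1])
cv2.imwrite("pics/spare4.png",t.f)
s=V("side"); cv2.imwrite("pics/spare4s.png",s.f)
E
```

```text
[0.63813983 0.32343828 0.02768006] [-3.14026698e+00  7.21697748e-04  1.28270481e+00]
[[106 107 108 111 112 114 112  92  69  96 120 126 124 121 116 101  70  43  33  29  28  27  24  23  30  57  79  81  77  82  88  90  91  91  91  90  91  90  91  92  92  93  93  92  94  92  92  93  93  94  93  91  91  91  92  93  93  93  93  92]
 [109 112 114 115 116 118 118 103  72  77 114 126 124 120 116 109  83  51  34  29  28  26  26  23  26  41  61  66  67  76  82  85  85  85  86  86  85  85  87  87  87  89  89  89  89  91  88  90  90  90  91  89  87  88  88  88  88  89  88  88]
 [115 116 117 119 119 121 121 112  83  67 104 122 121 117 114 110  91  60  37  30  28  27  22  25  23  25  33  40  54  71  78  79  79  79  78  78  76  80  81  79  80  82  86  86  85  85  86  86  86  85  86  86  86  85  86  85  87  87  87  88]
 [120 120 121 122 123 122 123 119  97  70  90 114 118 115 111 108  97  71  43  30  29  27  27  25  24  23  25  29  46  65  85  90  85  84  84  80  76  80  81  73  74  82  85  84  83  82  81  79  81  81  80  81  83  85  87  88  89  88  88  90]
 [123 123 123 123 121 122 121 118 103  73  
[... 2173 characters left out ...]
  95  92  92  92  89  77  57  64  81  87  86  86  84  80  66  50  35  25  24  22  22  28  37  46  80 128 144 147 146 147 146 147 147 147 139 133 121 112 109 108 109 109 107  93  64  42  33  31  50  57  57  56  56]
 [ 98  97  95  95  93  94  93  91  90  89  87  86  80  64  53  71  82  83  81  81  78  71  57  42  28  24  24  22  34  40  45  75 120 135 137 139 143 144 146 145 143 125 113 110 108 108 108 108 108 107  89  59  41  32  33  51  59  60  59  60]
 [ 94  95  93  93  93  90  90  88  88  86  84  83  81  72  55  59  75  79  79  77  74  69  56  44  35  25  21  28  43  48  50  70  98 106 107 110 118 124 124 123 120 105  95  95  96  97 100 103 101  99  82  56  41  32  35  53  59  60  60  59]]
```

The pointer is hidden by the arm. I release, back off, and measure.

>>> {"fn": "step_arm", "kwargs": {
  "targets": [
    [[0,0,0,0],[0,0,0,0],[0,0,0,0],[0,0,3,0],[0,0,6,0],[0,0,9,0],[-4,0,9,0],[-8,0,9,0]]
  ],
  "gripper": 0.5
}}

```text
time_s: 40.57
eef_pos: [0.5621, 0.3239, 0.1184]
tcp_rot: [3.135, -0.005, 1.281]
contact_force: [-0.8, -0.2, -0.8]
finger_gap: 0.0429
grasp_force: 0.0
```

>>> {"fn": "step_arm", "kwargs": {
  "targets": [
    [[-4,-2,0,0],[-8,-4,0,0],[-12,-6,0,0],[-14,-8,0,0],[-14,-8,0,0]]
  ]
}}

```text
time_s: 40.98
eef_pos: [0.4117, 0.2399, 0.1146]
tcp_rot: [-3.135, 0.006, 1.283]
contact_force: [1.5, 1.1, 0.2]
finger_gap: 0.0425
grasp_force: 0.0
```

```bash
python3 - <<'E'
from m import *
np.set_printoptions(linewidth=250,precision=4,suppress=True)
t=V("top"); g=cv2.cvtColor(t.f,cv2.COLOR_BGR2GRAY); print(arm.state()["eef_pos"],arm.state()["tcp_rot"])
print(g[146:161,200:232])
f=t.f.astype(int); r=f[:,:,2]-np.maximum(f[:,:,0],f[:,:,1]*1.3); print(r[142:150,205:220].astype(int))
E
```

```text
[0.4162 0.2419 0.1158] [-3.14    0.0015  1.2822]
[[ 83  80  80  81  81  76  75  79  77  73  70  69  68  71  76  78  78  77  77  76  76  78  78  77  77  81  84  84  83  85  85  84]
 [111 106 113 111 113 106 105 108 100  99  93  80  68  69  84  89  83  80  81  77  74  77  78  74  72  79  84  82  82  81  80  79]
 [124 118 130 122 129 125 127 134 122 128 121 105  92  91 112 116 110 114 109 108 101  98 104  97  98 102  97  92  90  90  81  79]
 [122 117 130 118 127 123 119 131 115 126 121 115 117 100 110 115 115 131 119 127 119 114 129 117 126 129 126 125 114 117 104 109]
 [122 121 135 126 131 126 124 134 123 129 117 118 131 101  86 101 119 134 118 127 115 118 133 114 125 118 128 138 113 122 114 127]
 [134 137 142 141 143 142 142 142 141 141 128 133 139 103  85 114 135 141 134 135 118 128 141 128 133 121 131 141 122 127 116 129]
 [142 143 144 144 144 144 145 145 145 143 142 143 141 104  84 123 142 143 144 141 128 134 143 142 141 134 138 143 133 135 122 132]
 [145 144 145 144 144 144 143 144 145 144 145 145 140 103  83 126 142 145 144 144 143 143 144 144 144 142 144 144 143 142 134 139]
 [1
[... 719 characters left out ...]
96 104 106 109 117 122 122 124 125 125 125 127 127 129 132 135]
 [ 62  62  63  62  62  62  63  63  63  64  64  62  61  61  61  63  67  69  70  70  70  72  73  79  82  84  82  89  90  92 102 107]]
[[ 34  32  34  35  34  32  35  35  34  32  32  32  32  32  33]
 [ 32  31  32  33  34  34  41  47  38  33  33  30  33  31  32]
 [ 30  29  30  32  32  36  58  76  50  33  33  31  31  31  31]
 [ 20  21  24  25  27  31  62  87  54  32  30  30  30  30  30]
 [-14 -12  -8  -3   1  10  56  81  46  20  17  16  16  18  20]
 [-37 -37 -37 -35 -33 -23  35  66  22 -18 -25 -24 -24 -19 -14]
 [-36 -35 -39 -35 -38 -30   6  24  -3 -32 -36 -37 -39 -38 -38]
 [-34 -33 -37 -31 -35 -33 -27 -24 -22 -29 -33 -32 -39 -34 -36]]
```

Pointer line now at column 214.2 projected to the mark's row, mark at 211.9: 6.9 mm, so 0.28 rad more. Re-grip at the same yaw.

>>> {"fn": "step_arm", "kwargs": {
  "targets": [
    [[4,1.5,0,0],[8,3,0,0],[12,4.5,0,0],[16,6,0,0],[20,7.5,0,0],[22.2,8.2,0,0],[22.2,8.2,0,0],[22.2,8.2,0,0]]
  ]
}}

```text
time_s: 41.7
eef_pos: [0.6427, 0.3258, 0.1138]
tcp_rot: [-3.141, 0.0, 1.282]
contact_force: [-0.9, -0.7, -0.0]
finger_gap: 0.0427
grasp_force: 0.0
```

>>> {"fn": "step_arm", "kwargs": {
  "targets": [
    [[0,0,0,0],[0,0,0,0],[0,0,0,0],[0,0,0,0]]
  ]
}}

```text
time_s: 42.03
eef_pos: [0.6408, 0.3255, 0.1166]
tcp_rot: [3.141, -0.001, 1.283]
contact_force: [-0.0, -0.1, -0.0]
finger_gap: 0.0424
grasp_force: 0.0
```

>>> {"fn": "step_arm", "kwargs": {
  "targets": [
    [[-0.35,-0.25,-2,0],[-0.35,-0.25,-5,0],[-0.35,-0.25,-7.5,0],[-0.35,-0.25,-8.6,0],[-0.35,-0.25,-8.9,0],[-0.35,-0.25,-8.9,0],[-0.35,-0.25,-8.9,0]]
  ]
}}

```text
time_s: 42.62
eef_pos: [0.6388, 0.3234, 0.0285]
tcp_rot: [3.139, -0.002, 1.283]
contact_force: [1.2, 0.4, 1.3]
finger_gap: 0.043
grasp_force: 0.0
```

>>> {"fn": "step_arm", "kwargs": {
  "targets": [
    [[0,0,0,0],[0,0,0,0],[0,0,0,0],[0,0,0,0],[0,0,0,0],[0,0,0,0]]
  ],
  "gripper": 0.05
}}

```text
time_s: 43.12
eef_pos: [0.6383, 0.3234, 0.0284]
tcp_rot: [3.14, -0.001, 1.283]
contact_force: [-1.8, 0.2, 5.3]
finger_gap: 0.0127
grasp_force: 41.6
```

>>> {"fn": "step_arm", "kwargs": {
  "targets": [
    [[0,0,0,-0.05],[0,0,0,-0.1],[0,0,0,-0.15],[0,0,0,-0.2],[0,0,0,-0.25],[0,0,0,-0.28],[0,0,0,-0.28],[0,0,0,-0.28]]
  ]
}}

```text
time_s: 43.78
eef_pos: [0.6381, 0.3234, 0.0284]
tcp_rot: [3.141, -0.002, 1.002]
contact_force: [-2.8, 0.5, 6.2]
finger_gap: 0.0126
grasp_force: 41.6
```

>>> {"fn": "step_arm", "kwargs": {
  "targets": [
    [[0,0,0,0],[0,0,0,0],[0,0,0,0],[0,0,3,0],[0,0,6,0],[0,0,9,0],[-4,0,9,0],[-8,0,9,0]]
  ],
  "gripper": 0.5
}}

```text
time_s: 44.45
eef_pos: [0.5603, 0.3232, 0.119]
tcp_rot: [3.137, -0.006, 1.0]
contact_force: [-0.9, 0.6, -0.7]
finger_gap: 0.0429
grasp_force: 0.0
```

>>> {"fn": "step_arm", "kwargs": {
  "targets": [
    [[-4,-2,0,0],[-8,-4,0,0],[-12,-6,0,0],[-14,-8,0,0],[-14,-8,0,0]]
  ]
}}

```text
time_s: 44.87
eef_pos: [0.4099, 0.2392, 0.1154]
tcp_rot: [-3.137, 0.008, 1.003]
contact_force: [0.4, 0.7, 0.5]
finger_gap: 0.0423
grasp_force: 0.0
```

```bash
cat > ptr.py <<'E'
from m import *
np.set_printoptions(linewidth=250,precision=4,suppress=True)
fs=[V("top") for _ in range(3)]; t=fs[0]; F=np.mean([v.f.astype(float) for v in fs],0); g=F.mean(2)
print(arm.state()["eef_pos"],arm.state()["tcp_rot"])
def cen(w,c0): 
    w=np.clip(w,0,None); return (w*(np.arange(len(w))+c0)).sum()/w.sum()
best=[]
for r in range(151,158):
    row=g[r,200:232]; k=int(np.argmin(row))+200; w=np.median(g[r,200:232])-g[r,k-4:k+5]; best.append((r,round(cen(w-8,k-4),2)))
print(best)
red=F[:,:,2]-np.maximum(F[:,:,0],F[:,:,1]*1.3)
print([(r,round(cen(red[r,208:216]-np.median(red[r,205:220])-4,208),2)) for r in range(143,148)])
for r,c in best[1:3]+best[5:]: print("ptr",t.at((c,r),.042)[0])
E
python3 ptr.py
```

```text
[0.4188 0.2432 0.1173] [ 3.1401 -0.0019  1.002 ]
[(151, np.float64(211.51)), (152, np.float64(211.68)), (153, np.float64(211.57)), (154, np.float64(211.38)), (155, np.float64(211.26)), (156, np.float64(211.16)), (157, np.float64(211.15))]
[(143, np.float64(211.86)), (144, np.float64(211.91)), (145, np.float64(211.93)), (146, np.float64(211.94)), (147, np.float64(211.96))]
ptr [0.6961 0.3171 0.042 ]
ptr [0.6931 0.3174 0.042 ]
ptr [0.6839 0.3185 0.042 ]
ptr [0.6809 0.3184 0.042 ]
```

```bash
python3 - <<'E'
from m import *
t=V("top"); g=cv2.cvtColor(t.f,cv2.COLOR_BGR2GRAY).astype(float)
def edge(cols,r0,r1,lev):
    o=[]
    for c in cols:
        col=g[r0:r1,c]
        for i in range(len(col)-1):
            if col[i]>=lev>col[i+1]: o.append((c,r0+i+(col[i]-lev)/(col[i]-col[i+1]))); break
    return np.array(o)
e=edge([*range(189,206),*range(219,232)],152,165,100); W=t.at(e,.041); p=np.polyfit(W[:,1],W[:,0],1); print("strip edge: dx/dy",p[0],"resid mm",1e3*np.std(W[:,0]-np.polyval(p,W[:,1])))
yax=np.array([p[0],1]);yax/=np.linalg.norm(yax)
for zp in (.041,.043):
    P=np.array([t.at(c,zp)[0][:2] for c in ((211.68,152),(211.57,153),(211.38,154),(211.16,156),(211.15,157))]).mean(0)
    for zm in (.040,.042):
        M=t.at((211.92,145),zm)[0][:2]; print(zp,zm,"need mm",1e3*(M-P)@yax)
E
```

```text
strip edge: dx/dy 0.06046489495845105 resid mm 0.24130465758033026
0.041 0.04 need mm 0.9081106432195291
0.041 0.042 need mm 0.4921734473508769
0.043 0.04 need mm 1.323116456484739
0.043 0.042 need mm 0.907179260616087
```

Still 0.9 mm short; one small correction of 0.035 rad.

>>> {"fn": "step_arm", "kwargs": {
  "targets": [
    [[4,1.5,0,0],[8,3,0,0],[12,4.5,0,0],[16,6,0,0],[20,7.5,0,0],[21.9,8,0,0],[21.9,8,0,0],[21.9,8,0,0]]
  ]
}}

```text
time_s: 45.73
eef_pos: [0.6381, 0.3233, 0.1144]
tcp_rot: [-3.141, 0.001, 1.002]
contact_force: [-0.9, -0.1, -0.4]
finger_gap: 0.043
grasp_force: 0.0
```

>>> {"fn": "step_arm", "kwargs": {
  "targets": [
    [[0,0,0,0],[0,0,0,0],[0,0,0,0],[0,0,0,0]]
  ]
}}

```text
time_s: 46.07
eef_pos: [0.6363, 0.323, 0.1175]
tcp_rot: [3.141, -0.001, 1.003]
contact_force: [0.5, -0.7, -0.7]
finger_gap: 0.0428
grasp_force: 0.0
```

>>> {"fn": "step_arm", "kwargs": {
  "targets": [
    [[0.1,0.05,-2,0],[0.1,0.05,-5,0],[0.1,0.05,-7.5,0],[0.1,0.05,-8.6,0],[0.1,0.05,-8.9,0],[0.1,0.05,-8.9,0],[0.1,0.05,-8.9,0]]
  ]
}}

```text
time_s: 46.65
eef_pos: [0.6388, 0.3239, 0.0295]
tcp_rot: [3.14, -0.002, 1.003]
contact_force: [-0.4, 0.2, -0.4]
finger_gap: 0.0427
grasp_force: 0.0
```

>>> {"fn": "step_arm", "kwargs": {
  "targets": [
    [[0,0,0,0],[0,0,0,0],[0,0,0,0],[0,0,0,0],[0,0,0,0],[0,0,0,0]]
  ],
  "gripper": 0.05
}}

```text
time_s: 47.15
eef_pos: [0.6384, 0.3239, 0.0295]
tcp_rot: [3.14, -0.002, 1.003]
contact_force: [-1.7, -0.2, 6.6]
finger_gap: 0.0129
grasp_force: 41.4
```

>>> {"fn": "step_arm", "kwargs": {
  "targets": [
    [[0,0,0,-0.02],[0,0,0,-0.035],[0,0,0,-0.035],[0,0,0,-0.035]]
  ]
}}

```text
time_s: 47.48
eef_pos: [0.6383, 0.3239, 0.0294]
tcp_rot: [3.14, -0.002, 0.967]
contact_force: [-2.1, -0.1, 6.6]
finger_gap: 0.0127
grasp_force: 41.4
```

>>> {"fn": "step_arm", "kwargs": {
  "targets": [
    [[0,0,0,0],[0,0,0,0],[0,0,0,0],[0,0,3,0],[0,0,6,0],[0,0,9,0],[-4,0,9,0],[-8,0,9,0]]
  ],
  "gripper": 0.5
}}

```text
time_s: 48.15
eef_pos: [0.5603, 0.3237, 0.1199]
tcp_rot: [3.137, -0.006, 0.965]
contact_force: [-0.1, 0.4, -1.9]
finger_gap: 0.0424
grasp_force: 0.0
```

>>> {"fn": "step_arm", "kwargs": {
  "targets": [
    [[-4,-2,0,0],[-8,-4,0,0],[-12,-6,0,0],[-14,-8,0,0],[-14,-8,0,0],[-14,-8,0,0]]
  ]
}}

```text
time_s: 48.65
eef_pos: [0.4165, 0.2427, 0.118]
tcp_rot: [3.142, 0.0, 0.967]
contact_force: [0.9, 0.4, -0.4]
finger_gap: 0.0426
grasp_force: 0.0
```

```bash
python3 ptr.py; python3 - <<'E'
from m import *
np.set_printoptions(linewidth=250,precision=4,suppress=True)
t=V("top"); s=V("side")
# lamp: dark bar ends & panel corners, arms (light grey)
g=cv2.cvtColor(t.f,cv2.COLOR_BGR2GRAY); c=crop(t.f,276,105,100,90,6)
m=(cv2.cvtColor(c,cv2.COLOR_BGR2GRAY)<45).astype(np.uint8)*255; m=cv2.morphologyEx(m,cv2.MORPH_OPEN,np.ones((7,7)))
for q in cv2.findContours(m,0,1)[0]:
    a=cv2.contourArea(q)/36
    if a>15:
        b=(cv2.boxPoints(cv2.minAreaRect(q))+.5)/6-.5+[276,105]; print("dark",a,b.mean(0),b.ravel(),"z.06",t.at(b.mean(0),.06)[0],"z.058",t.at(b,.058)[:,:2].ravel())
print(g[176:190,304:352:2])
E
```

```text
[0.4194 0.2441 0.1181] [ 3.1403 -0.0018  0.9673]
[(151, np.float64(210.97)), (152, np.float64(211.03)), (153, np.float64(210.97)), (154, np.float64(210.91)), (155, np.float64(210.94)), (156, np.float64(211.09)), (157, np.float64(211.06))]
[(143, np.float64(211.83)), (144, np.float64(211.93)), (145, np.float64(211.93)), (146, np.float64(211.95)), (147, np.float64(211.96))]
ptr [0.6961 0.3191 0.042 ]
ptr [0.693  0.3192 0.042 ]
ptr [0.6839 0.3187 0.042 ]
ptr [0.6809 0.3187 0.042 ]
dark 92.51388888888889 [328.0621 182.2224] [310.6152 182.3272 345.1191 178.5534 345.5089 182.1175 311.005  185.8914] z.06 [ 0.606  -0.0342  0.06  ] z.058 [ 0.6054  0.0178  0.6176 -0.0853  0.6069 -0.0865  0.5947  0.0166]
dark 3975.8611111111113 [323.9935 144.5694] [280.9701 123.5378 360.961  114.1271 367.0168 165.601  287.0259 175.0117] z.06 [ 0.7191 -0.0214  0.06  ] z.058 [ 0.7819  0.1083  0.8131 -0.1324  0.6572 -0.1508  0.6267  0.0884]
[[ 83  91 125  89  91  91  90  60  81  92  93  93  93  92  93  91  92  92  92  91  98 121  88  91]
 [ 93  93 125  93  93  94  92  60  84  95  95  95  94  95  95  96  94  95  94
[... 510 characters left out ...]
6  82]
 [ 85  85 104  89  35  33  30  31  30  31  32  35  34  37  40  56  60  67  67  64  78  77  68  61]
 [ 88  87 103  73  31  31  32  33  32  41  46  58  61  52  65  77  77  78  78  61  62  62  61  59]
 [ 91  91  97  66  38  43  49  52  46  54  61  74  78  60  72  71  63  61  62  60  59  59  59  61]
 [ 92  93  89  73  65  70  77  73  59  60  61  61  63  60  62  61  61  61  62  60  61  59  61  72]
 [ 91  92  91  89  89  91  91  73  59  61  59  59  59  59  61  61  60  68  73  69  72  70  72  88]
 [ 90  91  91  91  92  90  91  72  57  58  60  59  60  60  71  71  73  83  88  81  87  86  87  87]
 [ 91  90  91  90  90  91  89  79  60  60  72  72  72  74  86  87  88  87  88  89  89  89  89  87]]
```

```bash
python3 - <<'E'
from m import *
np.set_printoptions(linewidth=250,precision=1,suppress=True)
F=np.mean([V("top").f.astype(float) for _ in range(4)],0); print(F.mean(2)[148:160,203:222].astype(int))
E
```

```text
[[123 130 127 128 136 123 129 123 104  93  93 115 118 113 116 113 111 104 100]
 [119 128 124 119 132 116 126 120 104 113 105 125 122 117 130 121 127 120 115]
 [127 133 127 125 135 124 130 113  82 116 121 130 121 122 134 118 126 116 118]
 [143 144 143 143 144 142 141 118  82 120 140 143 135 138 142 134 135 119 129]
 [145 145 145 144 144 145 143 125  91 121 143 145 144 144 144 144 143 129 136]
 [145 145 144 145 145 145 142 121  91 122 142 145 145 145 145 145 145 143 144]
 [145 145 145 144 145 144 136 106  79 114 139 144 145 145 145 144 145 145 145]
 [145 145 145 145 145 142 119  81  62  90 122 139 145 145 145 145 145 145 145]
 [144 144 144 144 145 141 102  58  44  57  96 132 144 145 145 145 145 145 145]
 [136 136 136 140 143 139  96  49  41  53  93 129 142 144 144 145 144 145 144]
 [108 109 110 119 123 120  84  48  45  59  87 117 129 134 135 137 137 141 142]
 [ 75  75  76  77  79  76  63  54  56  63  73  86  95 106 108 110 111 119 124]]
```

Pointer is within about 0.3 mm of the mark. Now the lamp: bar centre about (0.606,−0.034), lamp yaw about 0.125, hinge about 195 mm beyond. I grip the bar across lamp x.

>>> {"fn": "step_arm", "kwargs": {
  "targets": [
    [[2,-3.5,1,0.1],[4,-7,1,0.2],[6,-10.5,1,0.3],[8.5,-14,1,0.4],[11,-17.5,1,0.5],[13.5,-21,1,0.6],[16,-24.5,1,0.7],[18.7,-27.8,1,0.73]]
  ],
  "gripper": 0.5
}}

```text
time_s: 49.77
eef_pos: [0.6016, -0.0317, 0.1274]
tcp_rot: [-3.141, -0.0, 1.702]
contact_force: [1.3, 0.1, 0.9]
finger_gap: 0.0428
grasp_force: 0.0
```

>>> {"fn": "step_arm", "kwargs": {
  "targets": [
    [[0,0,0,0],[0,0,0,0],[0,0,0,0],[0,0,0,0],[0,0,0,0],[0,0,0,0]]
  ]
}}

```text
time_s: 50.27
eef_pos: [0.6004, -0.0284, 0.128]
tcp_rot: [3.141, -0.0, 1.699]
contact_force: [0.2, -0.7, 0.4]
finger_gap: 0.0425
grasp_force: 0.0
```

```bash
python3 - <<'E'
from m import *
q=arm.state();print(q["eef_pos"],q["tcp_rot"],q["joint_pos"])
E
```

```text
[ 0.60040956 -0.02844608  0.12796889] [ 3.14134497e+00 -2.64657404e-05  1.69906516e+00] [-1.74849312e-01  5.36254562e-01  1.40232574e+00  1.06311660e-04
  1.20278386e+00 -3.03156378e-01]
```

>>> {"fn": "step_arm", "kwargs": {
  "targets": [
    [[0.6,-0.5,-1,0],[0.6,-0.5,-4,0],[0.6,-0.5,-7,0],[0.6,-0.5,-9.5,0],[0.6,-0.5,-10.8,0],[0.6,-0.5,-11.5,0],[0.6,-0.5,-11.5,0]]
  ]
}}

```text
time_s: 50.85
eef_pos: [0.6057, -0.0344, 0.0105]
tcp_rot: [-3.139, -0.001, 1.698]
contact_force: [0.0, 0.4, -0.1]
finger_gap: 0.0428
grasp_force: 0.0
```

>>> {"fn": "step_arm", "kwargs": {
  "targets": [
    [[0,0,0,0],[0,0,0,0],[0,0,0,0],[0,0,0,0],[0,0,0,0],[0,0,0,0]]
  ],
  "gripper": 0.02,
  "newtons": 50
}}

```text
time_s: 51.35
eef_pos: [0.6049, -0.035, 0.0133]
tcp_rot: [-3.138, 0.0, 1.698]
contact_force: [-6.2, -1.8, 1.5]
finger_gap: 0.0099
grasp_force: 48.7
```

Bar gripped. Raise along the arc to 35°, then 55°.

>>> {"fn": "step_arm", "kwargs": {
  "targets": [
    [[0.15,0.02,1.7,0],[0.45,0.05,3.4,0],[0.85,0.1,5,0],[1.45,0.2,6.6,0],[2.15,0.25,8.2,0],[3,0.4,9.65,0],[3.95,0.5,11.05,0],[3.95,0.5,11.05,0]]
  ]
}}

```text
time_s: 52.02
eef_pos: [0.6455, -0.03, 0.1265]
tcp_rot: [-3.14, 0.001, 1.698]
contact_force: [-11.4, -1.9, 9.9]
finger_gap: 0.0099
grasp_force: 50.5
```

>>> {"fn": "step_arm", "kwargs": {
  "targets": [
    [[0.5,0.05,0.7,0],[1.1,0.15,1.3,0],[1.65,0.2,1.9,0],[2.3,0.3,2.5,0],[2.9,0.35,3.1,0],[3.6,0.45,3.6,0],[4.25,0.55,4.1,0],[4.95,0.6,4.6,0]]
  ]
}}

```text
time_s: 52.68
eef_pos: [0.6925, -0.0241, 0.172]
tcp_rot: [-3.136, 0.0, 1.697]
contact_force: [-14.8, -0.5, 8.3]
finger_gap: 0.01
grasp_force: 48.8
```

>>> {"fn": "step_arm", "kwargs": {
  "targets": [
    [[0,0,0,0],[0,0,0,0],[0,0,0,0],[0,0,0,0]]
  ]
}}

```text
time_s: 53.02
eef_pos: [0.6942, -0.0239, 0.1732]
tcp_rot: [-3.141, 0.001, 1.697]
contact_force: [-10.9, -0.2, 13.6]
finger_gap: 0.0095
grasp_force: 50.2
```

Kinematics put it at about 55.8°, so about 4.2° more; then release, retreat and measure.

>>> {"fn": "step_arm", "kwargs": {
  "targets": [
    [[0.4,0.05,0.25,0],[0.8,0.1,0.5,0],[1.2,0.15,0.7,0],[1.2,0.15,0.7,0],[1.2,0.15,0.7,0],[1.2,0.15,0.7,0]]
  ]
}}

```text
time_s: 53.52
eef_pos: [0.7059, -0.0224, 0.1805]
tcp_rot: [-3.141, 0.001, 1.697]
contact_force: [-13.3, -0.8, 14.6]
finger_gap: 0.0101
grasp_force: 49.9
```

>>> {"fn": "step_arm", "kwargs": {
  "targets": [
    [[0,0,0,0],[0,0,0,0],[0,0,0,0],[0,0,0,0]]
  ],
  "gripper": 0.4
}}

```text
time_s: 53.85
eef_pos: [0.7079, -0.0221, 0.1763]
tcp_rot: [3.141, 0.0, 1.698]
contact_force: [0.3, 0.4, 0.2]
finger_gap: 0.0342
grasp_force: 0.0
```

>>> {"fn": "step_arm", "kwargs": {
  "targets": [
    [[0,0,2,0],[0,0,4.5,0],[-2,0,6,0],[-5,0,6,0],[-9,0,6,0],[-13,2,6,0],[-17,5,6,0],[-20,8,6,0]]
  ]
}}

```text
time_s: 54.52
eef_pos: [0.5144, 0.0495, 0.236]
tcp_rot: [3.141, 0.0, 1.695]
contact_force: [0.5, 1.2, 0.4]
finger_gap: 0.034
grasp_force: 0.0
```

>>> {"fn": "step_arm", "kwargs": {
  "targets": [
    [[-2,3,0,0],[-5,6.5,0,0],[-8,10,0,0],[-10,13,0,0],[-10,13,0,0]]
  ]
}}

```text
time_s: 54.93
eef_pos: [0.4126, 0.184, 0.2366]
tcp_rot: [-3.141, -0.002, 1.702]
contact_force: [0.7, 0.6, -0.7]
finger_gap: 0.0339
grasp_force: 0.0
```

```bash
python3 - <<'E'
from m import *
np.set_printoptions(linewidth=250,precision=4,suppress=True)
t=V("top"); s=V("side"); print(arm.state()["eef_pos"])
cv2.imwrite("pics/l_t.png",t.f);cv2.imwrite("pics/l_s.png",s.f)
B0=np.array([.604,-.0345]); ux=np.array([.992,.125]); uy=np.array([-.125,.992]); H=B0+.195*ux
for th in (54,57,60,63):
    a=np.radians(th)
    def pt(d,y,h=0.): # d from hinge in plane, h above plane
        w=H-ux*(d*np.cos(a)-h*np.sin(a))+uy*y; return [w[0],w[1],.05+d*np.sin(a)+h*np.cos(a)]
    for nm,d,h in (("bar",.195,.008),("edge",.150,.004)):
        print(th,nm,"top",[t.pr(pt(d,y,h))[0] for y in (-.056,.056)],"side",[s.pr(pt(d,y,h))[0] for y in (-.056,.056)])
g=cv2.cvtColor(s.f,cv2.COLOR_BGR2HSV)
# light handle arms in top view, dark bar in top view
gt=cv2.cvtColor(t.f,cv2.COLOR_BGR2GRAY)
print(gt[128:160:1,306:356:2])
E
```

```text
[0.4158 0.181  0.2365]
54 bar top [array([346.9942, 143.6998]), array([305.6603, 148.4642])] side [array([380.6311, 153.7178]), array([351.9573, 139.9991])]
54 edge top [array([344.9466, 137.7373]), array([304.8063, 142.3517])] side [array([385.2068, 163.6157]), array([357.1068, 149.6851])]
57 bar top [array([346.7523, 140.1902]), array([305.2657, 144.9649])] side [array([383.0024, 150.9468]), array([354.2085, 137.4245])]
57 edge top [array([344.7656, 135.1184]), array([304.5118, 139.7406])] side [array([386.9561, 161.5204]), array([358.7685, 147.7332])]
60 bar top [array([346.4837, 136.5849]), array([304.8582, 141.3681])] side [array([385.421 , 148.3065]), array([356.5149, 134.9764])]
60 edge top [array([344.5654, 132.4318]), array([304.2081, 137.0605])] side [array([388.7424, 159.516 ]), array([360.4728, 145.87  ])]
63 bar top [array([346.1893, 132.8968]), array([304.439 , 137.6866])] side [array([387.8773, 145.8064]), array([358.8673, 132.6636])]
63 edge top [array([344.3466, 129.6865]), array([303.8962, 134.3203])] side [array([390.5593, 157.6094]), array([362.2137, 144.1017])]
[
[... 1795 characters left out ...]
41 38 38 38 39 46 45 44 46 55 56 44 37 47 56 55 56 55 58 56 57 56 57 57 56]
 [46 41 46 45 46 56 54 53 54 54 56 49 37 40 56 55 56 56 57 57 58 56 57 57 56]
 [51 52 55 55 54 56 56 56 55 54 56 55 41 38 50 55 57 58 58 57 57 57 57 53 52]
 [56 56 57 55 56 54 56 55 55 56 56 58 49 37 40 56 56 56 52 50 53 52 52 44 41]
 [56 56 57 55 57 56 56 56 56 56 57 57 56 39 37 50 52 51 41 40 39 41 41 37 38]
 [57 57 57 57 56 56 56 57 57 57 57 58 56 42 38 39 39 39 40 38 37 39 39 38 39]
 [57 57 56 57 56 56 57 57 57 57 57 58 57 50 40 37 39 37 38 39 39 39 46 41 47]
 [57 57 57 57 58 56 57 57 57 56 56 57 56 55 42 40 38 39 45 47 47 48 57 50 57]
 [57 58 58 57 57 57 56 57 57 57 56 57 57 57 50 44 46 48 55 56 57 55 57 58 58]]
```

Top view: bar at rows 137.0, 138.9 and 141.2 in columns 342, 330 and 312, against predicted 137.1, 138.5 and 140.5 for 60°, so about 59.7°. Cross-check in the side view.

```bash
python3 - <<'E'
import cv2,numpy as np
np.set_printoptions(linewidth=250)
f=cv2.imread("pics/l_s.png"); g=cv2.cvtColor(f,cv2.COLOR_BGR2GRAY)
print("cols 346..396"); 
for r in range(128,168): print(r,g[r,346:396])
E
```

```text
cols 346..396
128 [ 60  57  53  50  46  43  42  39  40  39  37  37  37  37  37  36  37  38  38  50  78 102 111 113 114 116 115 110 115 117 118 117 116 109  93  88  83  78  72  70  70  72  72  72  75  77  79  81  83  86]
129 [ 47  44  42  41  39  39  38  39  37  38  39  37  38  37  36  38  38  38  39  52  77  99 108 111 113 114 113 110 113 115 116 115 115 111 102  96  94  93  83  74  71  72  72  74  75  75  76  78  80  81]
130 [ 39  38  39  39  38  38  38  36  39  38  38  36  37  39  38  38  37  38  37  54  78  92 102 108 110 111 109 110 112 114 114 114 113 113 111 103 100 105  99  87  79  74  74  74  75  75  76  75  76  78]
131 [ 38  37  37  37  38  37  37  36  36  38  38  37  37  37  39  37  37  37  39  55  79  91  96 102 107 106 102 106 110 111 112 112 113 113 114 111 109 112 113 105  96  86  82  77  76  76  75  75  74  76]
132 [ 38  37  37  37  37  37  38  38  37  37  37  38  37  37  37  38  38  37  38  54  78  93  95  96 102 104 100 105 108 109 111 112 112 112 112 114 115 118 118 114 105 103 100  91  84  79  76  75  75  75]
133 [ 37  38  36  38  36  38  37  38  40  42  39  39  39
[... 6453 characters left out ...]
5  27  27  27  27  26  26  26  26  26  25  23  21  19  16  16  16  19  19  22  25]
165 [100 100 100  99  99  98  99 100 102 103 103 100  86  57  28  21  24  27  26  27  26  25  26  28  28  27  26  26  27  27  26  27  27  25  26  26  26  26  26  25  25  25  23  22  20  16  15  15  18  20]
166 [ 98  97  99  99  99  99  98  98  99 101 101 100  93  71  42  22  21  25  25  26  27  27  28  27  27  27  27  25  27  27  27  24  27  27  26  26  28  27  27  25  27  26  24  25  23  21  19  17  16  16]
167 [ 99  98  98  99  99  99  99  98  98  99 100 100  97  84  57  31  20  21  23  25  26  27  25  26  27  28  26  26  28  27  28  25  26  28  28  27  27  27  27  27  27  27  26  27  26  25  24  21  21  16]
```

```bash
python3 - <<'E'
from m import *
np.set_printoptions(precision=4,suppress=True)
t=V("top"); s=V("side")
ps=[tri(t,a,s,b) for a,b in (((344.2,137.1),(381.3,147.8)),((307.1,141.5),(355.8,136.3)))]
for p in ps: print(p)
B=(ps[0][0]+ps[1][0])/2; ux=np.array([.992,.125])
for bx in (.602,.604,.606):
    H=np.array([bx,-.0345])+.195*ux; d=(H-B[:2])@ux; h=B[2]-.05; print(bx,B,d,h,np.hypot(d,h),np.degrees(np.arctan2(h,d))-2.35)
f=s.f.astype(float); red=f[:,:,2]-1.8*np.maximum(f[:,:,0],f[:,:,1])
g=cv2.cvtColor(s.f,cv2.COLOR_BGR2HSV); m=cv2.inRange(g[185:260,390:450],(0,110,60),(8,255,255))|cv2.inRange(g[185:260,390:450],(172,110,60),(180,255,255))
n,l,st,c=cv2.connectedComponentsWithStats(m); 
f=cv2.cvtColor(s.f,cv2.COLOR_BGR2GRAY)
for i in range(1,n):
    if st[i,4]>1:
        yx=np.argwhere(l==i); print("red",st[i,4],yx.min(0)[::-1]+[390,185],yx.max(0)[::-1]+[390,185],c[i]+[390,185])
E
```

```text
(array([ 0.7107, -0.0691,  0.2226]), np.float64(0.00599848597432326))
(array([0.6982, 0.0297, 0.2214]), np.float64(0.005526683885178834))
0.602 [ 0.7045 -0.0197  0.222 ] 0.09142670451608202 0.17199819501235314 0.19478763150205003 59.656845554765844
0.604 [ 0.7045 -0.0197  0.222 ] 0.09341070451608204 0.17199819501235314 0.19572669415717991 59.144004776208234
0.606 [ 0.7045 -0.0197  0.222 ] 0.09539470451608204 0.17199819501235314 0.19668128720653133 58.636101780201294
red 13 [418 189] [422 195] [420.0769 191.5385]
red 2 [423 197] [423 198] [423.  197.5]
```

Triangulated bar height 0.222 at radius 195 gives about 59.4–59.7°. Final check that tray and pointer are unchanged, then hand in.

>>> {"fn": "step_arm", "kwargs": {
  "targets": [
    [[-2,4,0,0],[-4,8,0,0],[-6,12,0,0],[-7,14,0,0],[-7,14,0,0],[-7,14,0,0]]
  ]
}}

```text
time_s: 55.63
eef_pos: [0.3471, 0.3199, 0.2357]
tcp_rot: [-3.141, 0.001, 1.699]
contact_force: [0.7, -0.3, -0.8]
finger_gap: 0.034
grasp_force: 0.0
```

```bash
python3 - <<'E'
from m import *
t=V("top"); old=cv2.imread("pics/c11.png")[:,:400]; new=crop(t.f,285,185,100,100,4)[:400]
d=cv2.absdiff(cv2.cvtColor(old,6),cv2.cvtColor(new,6)); r=d[50:310,20:390]
print("tray diff mean/max",r.mean(),r.max(),[(round(v,2)) for v in cv2.phaseCorrelate(cv2.cvtColor(old,6)[50:310,20:390].astype(np.float32),cv2.cvtColor(new,6)[50:310,20:390].astype(np.float32))[0]])
F=t.f.astype(float).mean(2); print(F[152:158,207:216].astype(int)); print(arm.state()["eef_pos"],arm.state()["time_s"])
for a,c,b,_ in rects(t,(100,120,40),(130,255,255),(285,185,100,80),amin=8): print("tab px",a,c.round(1))
E
```

```text
tray diff mean/max 1.6538877338877338 5 [0.5, 0.0]
[[143 145 142 124  90 122 142 144 143]
 [144 144 142 121  92 122 142 144 144]
 [144 143 135 106  79 113 137 144 143]
 [145 143 118  81  63  89 121 139 144]
 [143 139 101  56  44  56  96 131 144]
 [141 138  96  50  41  54  92 129 142]]
[0.34750095 0.31905545 0.23575522] 55.6833
tab px 36.5 [315. 232.]
tab px 32.55555555555556 [355.6 228.8]
tab px 31.666666666666668 [313. 204.]
tab px 32.63888888888889 [353.5 201.2]
```

```bash
python3 -c "
from cell import arm
print(arm.close_job())"
```

```text
the job is handed in; nothing more can be done
None
```

Job handed in at about 56 s: all four white caps lie roof up on their own places with tabs on the blue patches, the pointer is within about 0.3 mm of the red mark, and the lamp panel stands at an estimated 59–60°, set in that order.

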